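# Populate a power-supply tray

### The job

Fit out the power-supply tray: stand the smaller transformer fully down in the grey steel cradle, and set the two black converter modules side by side on the green carrier board, one on each footprint, lengthwise like the footprints. Then lay the finned heat sink on top of the pair, fins up, bridging the joint so that it rests half on each module, and lay the terminal block in the black channel of the tray directly in front of the carrier, not in the one in front of the cradle. Leave the larger green transformer and the solder reel where they stand.

Things in the scene. Friction and masses are not known exactly. Their poses are not given: they have to be found in the camera images.
- tray: Fixed aluminium tray 190 (x) x 270 (y) mm, floor 7 mm above the bench, 24 mm flanges at the y ends; front (-x) to the robot. Origin: under its centre, at bench level. At its front edge two black terminal channels, centres x -62, y +65 and -65 mm, inside 30 (x) x 92 (y) mm, floor 9 mm above the bench, end cups 10 mm higher, middle of the long sides open. Carrier and cradle behind them, sides vary.
- cradle: Fixed steel cradle on the tray: plate 70 (x) x 92 (y) mm, four flared corner angles 13 mm high above the plate round a seat 40 (x) x 66 (y) mm for the transformer's core, its y along cradle y, either way round. Origin: centre of the underside, 7 mm above the bench; the seat is 2 mm higher. Axes parallel to the tray's.
- carrier: Fixed green board on the tray, 90 (x) x 108 (y) x 2 mm, four black corner angles 12 mm high round 68 (x) x 92 (y) mm, two grey footprints with centres at y +21 and -21 mm, long side along x. Origin: centre of its underside, 7 mm above the bench. Axes parallel to the tray's. The channel in front of it is centred at carrier x -92, y 0 mm, its floor level with the board's top (z +2 mm).
- module_a: Loose black converter module, 58 (x) x 37 (y) x 12.7 (z) mm, about 70 g, a grey metal plate let into its top, four small corner feet. The two are identical; either may take either footprint, either way round. Origin: centre of its underside. Grasp across x (58 mm): its ends stay free when the two lie side by side.
- module_b: Loose black converter module, 58 (x) x 37 (y) x 12.7 (z) mm, about 70 g, a grey metal plate let into its top, four small corner feet. The two are identical; either may take either footprint, either way round. Origin: centre of its underside. Grasp across x (58 mm): its ends stay free when the two lie side by side.
- heat_sink: Loose finned aluminium heat sink, 45 (x) x 60 (y) x 28 (z) mm, about 0.12 kg, fins up; grasp across x (45 mm). Origin: centre of its underside. Its place: 60 mm side along carrier y, centred over the carrier, underside 14.7 mm above the carrier's origin.
- transformer: Loose mains transformer, the smaller of two, 50 (x) x 56 (y) x 52 (z) mm, about 0.46 kg: grey core 30 (x) x 56 (y) x 46 (z) mm that it stands on, winding bulging to 50 mm in x from 8 to 38 mm up. Origin: centre of its underside. Grasp the core across y (56 mm), fingertips 15 mm or more above the underside, to clear the cradle's angles.
- terminal_block: Loose grey row of screw terminals, 20 (x) x 82 (y) x 15 (z) mm, about 50 g; grasp across x at the middle. Origin: centre of its underside.
- transformer_green: Bystander, loose among the parts: larger green-varnished transformer, 68 x 70 x 58 mm. Origin: centre of its underside.
- solder_reel: Bystander, loose, behind the tray: reel standing on its flange, 62 mm across, 48 mm high. Origin: centre of its underside.
Things that resemble listed ones, but are neither listed nor needed, are in the scene too. Several things have the shape of the heat_sink; the one meant has the colours described above. What is shaped like the module_a but purple is not meant.

How it is judged (in metres and radians):
At the end, for the whole second after the job is handed in: Modules flat on the carrier, one on each footprint; heat sink flat on both over the joint, fins up; terminal block flat in the channel before the carrier (each within 10 mm each way and 0.2 rad); transformer upright, down on the cradle plate within 12 mm of its centre; all released, at rest (((y of module_a in the frame of carrier between 0.011 and 0.031 m and y of module_b in the frame of carrier between -0.031 and -0.011 m) or (y of module_b in the frame of carrier between 0.011 and 0.031 m and y of module_a in the frame of carrier between -0.031 and -0.011 m)) and x of module_a in the frame of carrier between -0.01 and 0.01 m and angle between the x axis of each of module_a, module_b and the x axis of carrier, either way round below 0.2 rad and z of module_a in the frame of carrier between -0.001 and 0.005 m and angle between each of module_a, module_b, heat_sink, transformer, terminal_block's own z axis and vertical below 0.08 rad and x of module_b in the frame of carrier between -0.01 and 0.01 m and z of module_b in the frame of carrier between -0.001 and 0.005 m and x of heat_sink in the frame of carrier between -0.01 and 0.01 m and y of heat_sink in the frame of carrier between -0.01 and 0.01 m and z of heat_sink in the frame of carrier between 0.0117 and 0.0177 m and angle between the y axis of each of heat_sink, terminal_block and the y axis of carrier, either way round below 0.2 rad and horizontal distance between transformer and cradle below 0.012 m and z of transformer in the frame of cradle between -0.001 and 0.005 m and x of terminal_block in the frame of carrier between -0.102 and -0.082 m and y of terminal_block in the frame of carrier between -0.01 and 0.01 m and z of terminal_block in the frame of carrier between -0.001 and 0.005 m and linear speed of each of module_a, module_b, heat_sink, transformer, terminal_block below 0.02 m/s); the robot touches nothing.
It fails at once if the larger green transformer is moved by more than 30 mm (distance of transformer_green from where it was at the start of the episode above 0.03 m).
It fails at once if the solder reel is moved by more than 30 mm (distance of solder_reel from where it was at the start of the episode above 0.03 m).
It also fails if it takes over 120 s, if anything falls off the work surface, if the arm or the gripper's body presses on something with over 40 N, if the wrist force passes 120 N, or if a joint passes its speed limit or range.

### The arm

A 6-joint arm with a two-finger parallel gripper is mounted at the origin on a cart in front of the work surface, level with it; the furniture and walls round the work are solid. World frame = base frame: x ahead of the robot, y to its left, z up, the work surface at z = 0. Lengths are in mm, angles in degrees, forces in N, time in s.
With the tool pointing down it reaches from about 425 to 950 mm from the base axis. Payload 14.7 kg.
Tool frame: the origin (TCP) lies midway between the tips of the shut fingers; the grasp point (between the pads) lies manip.hold_point_z behind it (manip.hold_point_z is the distance from the TCP to the grasp point, in mm); z points along the fingers, y is the line along which they close (so a half turn about z gives the same grasp; the last joint's range is limited). The gripper opens to 85 mm and grips with 20 to 120 N. Pads are 22 mm wide; open, the fingers measure 114 mm over their backs; the gripper's body (76 mm by 85 mm) begins 54 mm behind the grasp point. The pads swing forward as they close: fully open they stand 13 mm farther back than shut.
Start: joints at [-2.67, 27.513, 91.461, -0, 61.026, -2.67], TCP at [649.994, 0.021, 196.897] pointing down, gripper open.
Joint ranges: [-157.49, 157.49], [-46.99, 117.5], [13.45, 153.17], [-89.5, 269.5], [5.16, 153.95], [-167.48, 167.48]. Speed limits (degrees/s): [108.29, 108.29, 136.94, 172.46, 172.46, 172.46].

### API

Orientations are given as a 3x3 rotation matrix whose columns are the frame's x, y, z axes.
In Python, from rig import manip gives the robot as it stands.
- The arm moves only by the tool send_rows, never from a script. Its argument "steps" is a list of rows, each a list of 5 numbers: the finger opening in mm, from 0 to 85.4, then the shift along the tool's x, y, z in units of 0.3 m (1.0 is 0.3 m), then the turn about the tool's z in units of 180 degrees (1.0 is 180 degrees). In form: [[hand, tx, ty, tz, twist], ...]. A call has 1 to 5 rows; each row is the pose to reach, as a shift and turn from the pose commanded when the call began, along the tool's axes at that moment, turning the shorter way round; what a row does not reach only later rows make up. A row lasts 1/12 s, in which the tool goes at most 41.7 mm and 7.16 degrees, less where a joint would pass 70% of its speed; a pose out of reach is approached as far as the arm can. A call with a number of a shift or a turn outside -1 to 1 is refused whole. A call with a gripper value outside its range is refused whole. The fingers move at their own pace and stop on an object; "force" is the grip in N (left out, the last holds). Time passes only in rows, so rows that repeat a pose let the fingers close. It gives the time, the measured TCP pose, the force, the opening and the grip force at its end, in the units of the state.
- manip.sense(): the state, without advancing time (a new reading comes with each control period).
- manip.capture(name): name is "scene" or "side" or "wrist"; returns the picture (480x640x3 uint8, blue, green, red); there is no depth.
- manip.calibration(name): a dict with "fx", "fy", "cx", "cy" (pixels), "camera_from_world" (4x4, takes a point from world to camera coordinates). Camera axes: x right, y up, looking along -z (the intrinsics and any distortion apply to the point x, -y, -z); pixel columns grow to the right and rows downward; lengths in mm; the calibration is good to about 2 mm. A picture is of the moment at which its call begins: read the wrist's pose just before it. calibration takes no time and is no camera call; for the wrist camera it gives the pose at the moment of the call.
- manip.hand_in(): hands the job in; it is judged then, once.
The state is a dict: "time": time; "joints": joint angles; "dq": joint speeds; "tau": joint torques, N m; "tcp_pos": TCP position; "eef_rot": TCP orientation; "contact_force": force on the tool from outside, world axes, zero at the start; "moment": the same for the moment, N m; "opening": opening from 0.0 (shut) to 1.0 (fully open); "grasp_force": force on a finger pad.
Only numpy, scipy, OpenCV 4.12 (cv2) and the standard library are available. Lean on these libraries where they do the work, as an engineer would, in place of code of your own. Each camera call takes 0.05 s, during which the arm holds its last target. There are 200 camera calls.

## Working session

There is one attempt and no reset: what is moved stays moved. The work goes in short steps, Python scripts to look and compute and a tool call to move; the robot and the scene stay as the last step left them, time stands still between calls to the robot, and variables do not carry over. Pictures are saved under pics/ and viewed, at most 14 in all, crops included, and the job is handed in when it is done.

Besides the shell and the picture viewer there is one more tool, called after "Emit:" as name(argument=value, ...) on one line, values as JSON. send_rows: Moves the arm, as the interface text tells. Its arguments: {"type":"object","properties":{"steps":{"type":"array"},"force":{"type":"number"}},"required":["steps"]}

```bash
mkdir -p pics; ls
python3 - <<'E'
from rig import manip
import cv2
print(manip.sense(), manip.hold_point_z)
for n in("scene","side","wrist"):
    c=manip.calibration(n);print(n,c)
    cv2.imwrite(f"pics/{n}0.png",manip.capture(n))
E
```

```text
pics
{'time': 0.0, 'joints': array([-2.66954371e+00,  2.75507699e+01,  9.14925799e+01, -1.72275004e-04,
        6.10271211e+01, -2.67176192e+00]), 'dq': array([-0.0011394 , -0.03297855, -0.0692513 , -0.0604064 ,  0.02463862,
       -0.05649168]), 'tau': array([ 2.41355090e-03, -9.50650907e+01, -4.30184269e+01, -5.27583288e-04,
        1.24796593e-02,  1.26860105e-04]), 'tcp_pos': array([6.49549796e+02, 4.58935034e-02, 1.96269677e+02]), 'eef_rot': array([[-4.01394961e-05,  9.99999244e-01, -1.22873818e-03],
       [ 9.99999998e-01,  4.02066866e-05,  5.46579098e-05],
       [ 5.47072720e-05, -1.22873598e-03, -9.99999244e-01]]), 'contact_force': array([0.1293149 , 0.64247609, 0.55801394]), 'moment': array([ 0.03229272, -0.00921317,  0.0694326 ]), 'grasp_force': 0.0, 'opening': 0.9995618040549761} 18.700000000000003
scene {'fx': 578.660985529612, 'fy': 578.660985529612, 'cx': 315.27401176507186, 'cy': 225.79382772986744, 'camera_from_world': array([[ 7.60595172e-01, -6.48961853e-01,  1.85336920e-02,
        -4.31171665e+02],
       [ 4.76187356e-01,  5.77049765e-01,  6.63520286e-01,
     
[... 438 characters left out ...]
960619e-01,  9.39576579e-01,
        -1.01347432e+02],
       [-3.59964217e-01, -8.68016100e-01,  3.42014344e-01,
        -1.22431914e+03],
       [ 0.00000000e+00,  0.00000000e+00,  0.00000000e+00,
         1.00000000e+00]])}
wrist {'fx': 399.08616257258006, 'fy': 399.08616257258006, 'cx': 319.80011007444784, 'cy': 243.87735088921494, 'camera_from_world': array([[ 9.99999369e-01,  7.67623538e-04, -8.20525032e-04,
        -6.49744850e+02],
       [-9.79528342e-04,  9.53335976e-01, -3.01909848e-01,
         3.98842402e+01],
       [ 5.50482926e-04,  3.01910461e-01,  9.53336127e-01,
        -3.79407530e+02],
       [ 0.00000000e+00,  0.00000000e+00,  0.00000000e+00,
         1.00000000e+00]])}
```

View pictures.

View pics/scene0.png

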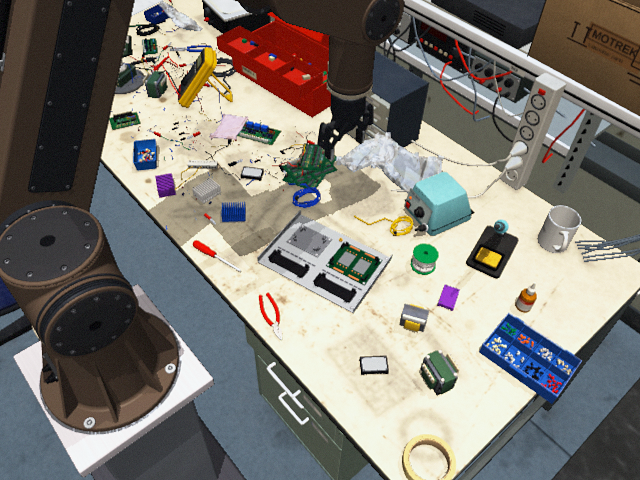

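View pics/wrist0.png

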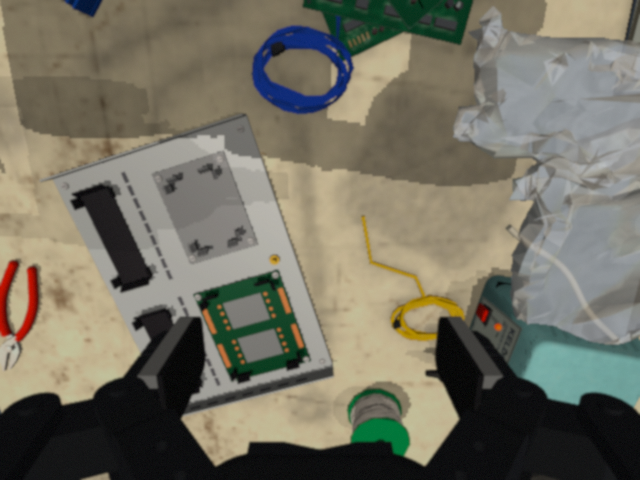

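The scene view shows the tray (325,258), its carrier on the right (358,262), modules at (373,364) and (252,173), the grey heat sink (206,190), the small transformer (415,317), the green one (437,370), the reel (425,258), and possibly the terminal block at (203,163). The wrist view shows the tray rotated about 17°.

```bash
cat > h.py <<'E'
from rig import manip
import numpy as np, cv2
def px2w(c,u,v,z):
    T=np.array(c["camera_from_world"]);R=T[:3,:3];t=T[:3,3]
    d=R.T@np.array([(u-c["cx"])/c["fx"],-(v-c["cy"])/c["fy"],-1.]);o=-R.T@t
    return (o+d*(z-o[2])/d[2]).round(1)
def grab(name,fn):
    c=manip.calibration(name);im=manip.capture(name);cv2.imwrite("pics/"+fn,im);np.save("pics/"+fn+".npy",c,allow_pickle=True);return c,im
def cal(fn): return np.load("pics/"+fn+".npy",allow_pickle=True).item()
def crop(im,x,y,w,h,s): return cv2.resize(im[y:y+h,x:x+w],None,fx=s,fy=s,interpolation=cv2.INTER_CUBIC)
def rows(x,y,z,yaw):
    """row numbers to reach TCP x,y,z with finger line (tool y) at angle yaw (deg, mod 180) in world"""
    s=manip.sense();R=s["eef_rot"];d=R.T@(np.array([x,y,z])-s["tcp_pos"])/300
    cur=np.degrees(np.arctan2(R[1,1],R[0,1]));dy=(yaw-cur+90)%180-90
    print("shift",d.round(4),"twist",round(-dy/180,4),"j6",s["joints"][5].round(1),"t",s["time"])
E
python3 - <<'E'
from h import *
c=manip.calibration("scene")
for n,u,v,z in [("modR",373,364,12),("modL",252,173,12),("hs",206,192,20),("tr",415,317,25),("gr",437,370,30),("reel",425,258,25),("tb",203,164,10),("purpmod",448,297,12),("bluehs",233,212,20)]: print(n,px2w(c,u,v,z))
im=cv2.imread("pics/scene0.png")
cv2.imwrite("pics/c1.png",np.hstack([crop(im,140,140,130,95,3),crop(im,345,280,130,95,3)]))
w=manip.calibration("wrist")
for n,u,v,z in [("tray corners bl",53,178,7),("tl",245,115,31),("br",330,368,31),("green corners",195,292,9),("",275,271,9),("",309,360,9),("",231,379,9),("foot1",247,311,9),("foot2",263,347,9),("cr",153,171,9),("cr",222,150,9),("cr",257,244,9),("cr",190,264,9)]: print(n,px2w(w,u,v,z))
E
```

```text
modR [ 424.4 -355.2   12. ]
modL [575.7 281.7  12. ]
hs [432.5 292.6  20. ]
tr [ 571.5 -336.6   25. ]
gr [ 508.7 -456.1   30. ]
reel [ 713.8 -236.9   25. ]
tb [492.1 400.6  10. ]
purpmod [ 678.4 -343.9   12. ]
bluehs [446.  187.1  20. ]
tray corners bl [405.6  24.    7. ]
tl [588.7  78.9  31. ]
br [ 660.2 -161.3   31. ]
green corners [525.6 -88.7   9. ]
 [606.1 -66.2   9. ]
 [ 638.6 -166.8    9. ]
 [ 554.7 -190.5    9. ]
foot1 [ 576.3 -109.6    9. ]
foot2 [ 590.7 -151.2    9. ]
cr [498.8  30.7   9. ]
cr [562.6  49.3   9. ]
cr [589.7 -38.5   9. ]
cr [523.6 -59.    9. ]
```

View pics/c1.png

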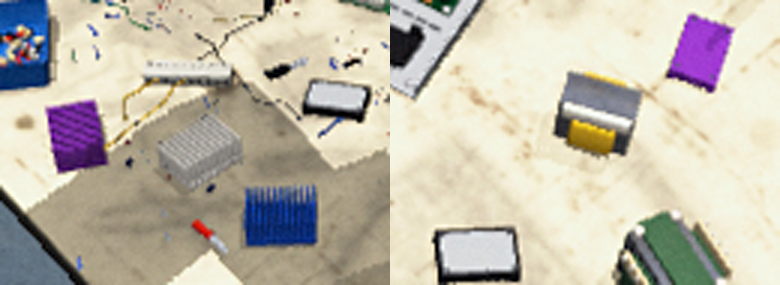

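The crops confirm the terminal block (long grey-white row at 203,164), the grey finned heat sink (206,190), two black modules, and the small grey and yellow transformer. Moving to hover over the right-hand parts.

Emit:
send_rows(steps=[[85,-0.5,-0.25,-0.1,0],[85,-0.5,-0.25,-0.1,0],[85,-0.5,-0.25,-0.1,0],[85,-0.5,-0.25,-0.1,0],[85,-0.5,-0.25,-0.1,0]])

```text
time: 0.57
tcp_pos: [572.7, -155.0, 228.1]
eef_rot: [[0.003, 1.0, 0.0], [1.0, -0.003, -0.002], [-0.002, 0.0, -1.0]]
contact_force: [0.7, -0.3, 0.6]
opening: 0.991
grasp_force: 0.0
```

Emit:
send_rows(steps=[[85,-0.46,-0.25,0,0],[85,-0.46,-0.25,0,0],[85,-0.46,-0.25,0,0],[85,-0.46,-0.25,0,0],[85,-0.46,-0.25,0,0]])

```text
time: 0.98
tcp_pos: [497.3, -292.5, 226.8]
eef_rot: [[0.003, 1.0, -0.001], [1.0, -0.003, -0.001], [-0.001, -0.001, -1.0]]
contact_force: [0.0, -0.3, -0.0]
opening: 0.994
grasp_force: 0.0
```

Run:
```python
from h import *
manip.capture("side")
c,im=grab("wrist","w1.png")
```

```text
(no output)
```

View pics/w1.png

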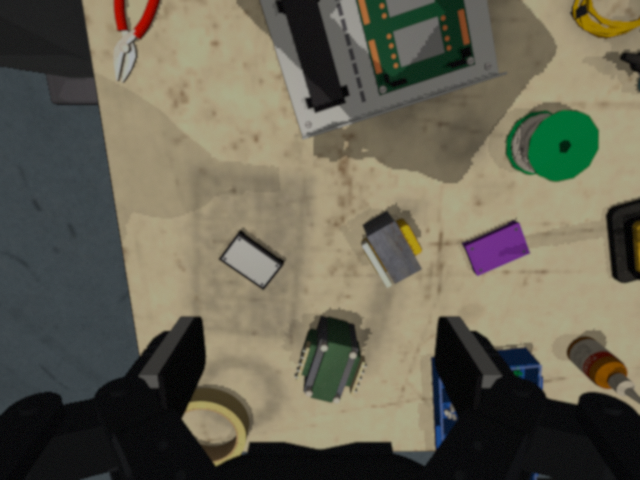

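Module at (252,260), transformer at (391,248), green transformer (333,358). Enlarging for the corners.

Run:
```python
from h import *
im=cv2.imread("pics/w1.png")
cv2.imwrite("pics/c2.png",crop(im,200,195,250,130,3.2))
```

```text
(no output)
```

View pics/c2.png

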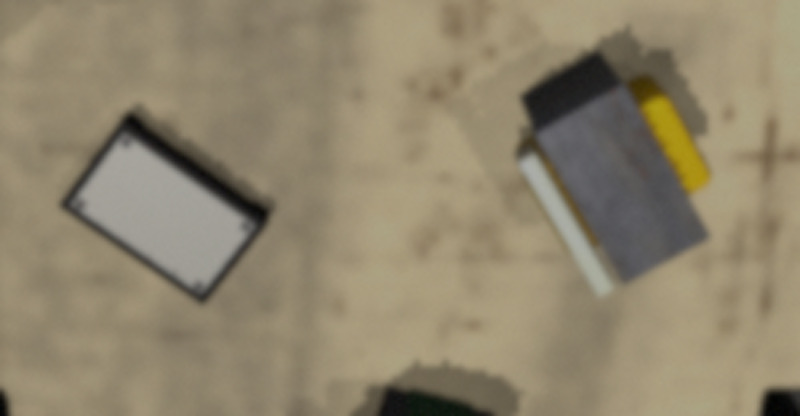

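Run:
```python
from h import *
c=cal("w1.png")
def go(pts,z):
    P=np.array([px2w(c,200+u/3.2,195+v/3.2,z) for u,v in pts]);print(P[:,:2].tolist(),P.mean(0))
    for i in range(4):
        d=P[(i+1)%4]-P[i];print(np.linalg.norm(d).round(1),np.degrees(np.arctan2(d[1],d[0])).round(1))
go([(65,204),(129,124),(264,220),(203,299)],12.7)
for z in(46,52): go([(538,132),(624,82),(709,237),(624,283)],z)
```

```text
[[395.1, -353.2], [417.6, -326.2], [459.6, -358.9], [438.4, -386.9]] [ 427.675 -356.3     12.7  ]
35.1 50.2
53.2 -37.9
35.1 -127.1
54.9 142.1
[[543.8, -319.4], [568.1, -304.4], [596.2, -352.3], [571.5, -367.2]] [ 569.9   -335.825   46.   ]
28.6 31.7
55.5 -59.6
28.8 -148.9
55.2 120.1
[[543.1, -317.6], [567.0, -302.9], [594.6, -350.0], [570.3, -364.6]] [ 568.75  -333.775   52.   ]
28.1 31.6
54.6 -59.6
28.3 -149.0
54.3 120.1
```

Run:
```python
from h import *
s=manip.sense();print(s["tcp_pos"].round(1),s["joints"].round(1))
rows(427.5,-356,70,-38)
```

```text
[ 499.3 -288.9  226.8] [-33.1  20.   99.3   0.   60.8 -32.9]
shift [-0.2243 -0.2388  0.5225] twist 0.2103 j6 -32.9 t 1.0833
```

Emit:
send_rows(steps=[[85,-0.225,-0.24,0.3,0.21],[85,-0.225,-0.24,0.3,0.21],[85,-0.225,-0.24,0.45,0.21],[85,-0.225,-0.24,0.45,0.21],[85,-0.225,-0.24,0.5,0.21]])

```text
time: 1.5
tcp_pos: [425.4, -354.5, 73.3]
eef_rot: [[0.59, 0.807, -0.003], [0.807, -0.59, 0.003], [0.0, -0.004, -1.0]]
contact_force: [-0.8, 0.5, -1.2]
opening: 0.997
grasp_force: 0.0
```

Run:
```python
from h import *
manip.capture("side")
c,im=grab("wrist","w2.png")
cv2.imwrite("pics/w2c.png",im)
rows(427.5,-356,-1,-38)
```

```text
shift [-0.0051  0.0098  0.2494] twist 0.0111 j6 -6.8 t 1.6
```

View pics/w2.png

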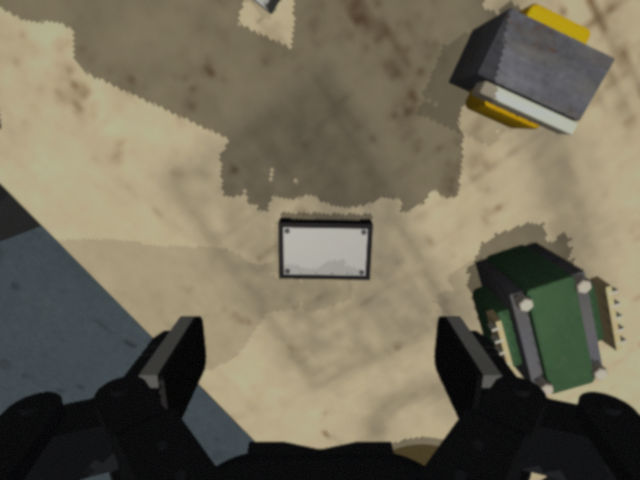

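Module top face seen at (280,222)–(371,278), nearly square to the fingers. The residual is computed next.

Run:
```python
from h import *
c=cal("w2.png")
P=np.array([px2w(c,u,v,12.7) for u,v in [(280,224),(372,226),(369,278),(279,277)]]);print(P,P.mean(0))
m=P.mean(0); d=P[1]-P[0];print(np.degrees(np.arctan2(d[1],d[0]))); d=P[2]-P[3];print(np.degrees(np.arctan2(d[1],d[0])))
rows(m[0],m[1],-1,-38)
```

```text
[[ 414.9 -326.5   12.7]
 [ 459.1 -361.    12.7]
 [ 438.2 -388.    12.7]
 [ 392.7 -353.4   12.7]] [ 426.225 -357.225   12.7  ]
-37.973568502134334
-37.25079469750066
shift [-0.0109  0.0088  0.2494] twist 0.0111 j6 -6.8 t 1.6
```

Emit:
send_rows(force=40, steps=[[85,-0.01,0.009,0.13,0.01],[85,-0.01,0.009,0.2,0.01],[85,-0.01,0.009,0.25,0.01],[85,-0.01,0.009,0.25,0.01],[50,-0.01,0.009,0.25,0.01]])

```text
time: 2.02
tcp_pos: [429.6, -359.0, 2.8]
eef_rot: [[0.607, 0.795, 0.0], [0.795, -0.607, -0.0], [0.0, 0.0, -1.0]]
contact_force: [0.0, 0.0, -0.1]
opening: 0.881
grasp_force: 0.0
```

Emit:
send_rows(force=40, steps=[[50,0,0,0,0],[50,0,0,0,0],[50,0,0,0,0],[50,0,0,0,0],[50,0,0,0,0]])

```text
time: 2.43
tcp_pos: [428.7, -359.7, 2.5]
eef_rot: [[0.61, 0.792, 0.001], [0.792, -0.61, -0.001], [-0.0, 0.001, -1.0]]
contact_force: [0.3, 1.0, -0.4]
opening: 0.583
grasp_force: 0.0
```

Run:
```python
from h import *
s=manip.sense();print(s["opening"],s["grasp_force"],s["contact_force"],s["tcp_pos"])
manip.capture("side")
c,im=grab("wrist","w3.png")
c2,im2=grab("side","s3.png")
T=c2["camera_from_world"];p=T@np.array([428,-358,5,1]);u=int(c2["cx"]+c2["fx"]*p[0]/-p[2]);v=int(c2["cy"]-c2["fy"]*p[1]/-p[2]);print(u,v)
a=crop(im2,max(0,u-65),max(0,v-65),130,130,3)
cv2.imwrite("pics/c3.png",np.hstack([cv2.resize(im[190:480,100:540],None,fx=.9,fy=390/290),a]))
```

```text
0.5833117351131524 0.0 [ 0.30385274  1.02702024 -0.4057541 ] [ 428.69881166 -359.7105507     2.52040323]
320 312
```

View pics/c3.png

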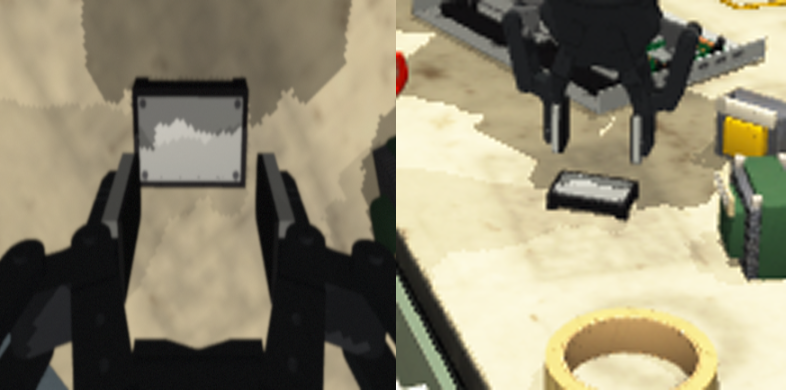

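```bash
cat >> h.py <<'E'
def proj(c,p):
    q=np.array(c["camera_from_world"])@np.append(p,1.);return (c["cx"]-c["fx"]*q[0]/q[2]).round(1),(c["cy"]+c["fy"]*q[1]/q[2]).round(1)
E
python3 - <<'E'
from h import *
s=manip.sense();t=s["tcp_pos"];R=s["eef_rot"];print(t,s["joints"].round(2))
for n in("w3.png","s3.png"):
  c=cal(n)
  for k in(-25,0,25):
    for dz in (-13,-8,0,): print(n,k,dz,proj(c,t+R@np.array([0,k,dz])))
T=np.array(cal("w3.png")["camera_from_world"]);print(-T[:3,:3].T@T[:3,3]-t)
E
```

```text
[ 428.43069896 -359.55599845    2.05831743] [-43.11  35.77 112.03  -0.    32.19  -5.5 ]
w3.png -25 -13 (np.float64(262.9), np.float64(297.2))
w3.png -25 -8 (np.float64(264.4), np.float64(292.6))
w3.png -25 0 (np.float64(266.6), np.float64(285.6))
w3.png 0 -13 (np.float64(318.4), np.float64(297.2))
w3.png 0 -8 (np.float64(318.4), np.float64(292.6))
w3.png 0 0 (np.float64(318.5), np.float64(285.6))
w3.png 25 -13 (np.float64(373.9), np.float64(297.3))
w3.png 25 -8 (np.float64(372.5), np.float64(292.6))
w3.png 25 0 (np.float64(370.4), np.float64(285.7))
s3.png -25 -13 (np.float64(310.2), np.float64(307.0))
s3.png -25 -8 (np.float64(310.1), np.float64(309.1))
s3.png -25 0 (np.float64(310.1), np.float64(312.4))
s3.png 0 -13 (np.float64(321.4), np.float64(308.6))
s3.png 0 -8 (np.float64(321.4), np.float64(310.7))
s3.png 0 0 (np.float64(321.3), np.float64(314.0))
s3.png 25 -13 (np.float64(332.8), np.float64(310.2))
s3.png 25 -8 (np.float64(332.8), np.float64(312.3))
s3.png 25 0 (np.float64(332.7), np.float64(315.7))
[ 47.48604063  60.88201536 177.15118787]
```

The gripper closed on nothing. Both pictures put the fingertips roughly 35 mm above the module, well behind the nominal TCP. Reopening and lowering carefully.

Emit:
send_rows(steps=[[85,0,0,0,0],[85,0,0,0,0],[85,0,0,0,0],[85,0,0,0.03,0],[85,0,0,0.06,0]])

```text
time: 3.0
tcp_pos: [428.7, -359.8, -16.5]
eef_rot: [[0.61, 0.792, 0.001], [0.792, -0.61, -0.001], [-0.0, 0.001, -1.0]]
contact_force: [0.2, -0.3, 0.3]
opening: 0.997
grasp_force: 0.0
```

Run:
```python
from h import *
s=manip.sense();print(s["opening"],s["contact_force"],s["tcp_pos"])
manip.capture("side")
c,im=grab("wrist","w4.png");c2,im2=grab("side","s4.png")
s=manip.sense();t=s["tcp_pos"];R=s["eef_rot"];print(t)
for k in(-42,42):
    for dz in(-60,-50,-40,-30,-20): print(k,dz,proj(c,t+R@np.array([11,k,dz])),proj(c2,t+R@np.array([0,k,dz])))
cv2.imwrite("pics/c4.png",np.hstack([cv2.resize(im[190:480,100:540],None,fx=.9,fy=390/290),crop(im2,255,247,130,130,3)]))
```

```text
0.9969579939005129 [ 0.17873362 -0.30093588  0.31988712] [ 428.73092345 -359.77910689  -16.47990461]
[ 427.71188484 -358.84784687  -17.30338179]
-42 -60 (np.float64(189.7), np.float64(330.0)) (np.float64(302.2), np.float64(294.2))
-42 -50 (np.float64(198.6), np.float64(315.5)) (np.float64(302.2), np.float64(298.4))
-42 -40 (np.float64(206.3), np.float64(302.8)) (np.float64(302.2), np.float64(302.6))
-42 -30 (np.float64(213.1), np.float64(291.7)) (np.float64(302.2), np.float64(306.7))
-42 -20 (np.float64(219.1), np.float64(281.9)) (np.float64(302.1), np.float64(310.9))
42 -60 (np.float64(446.9), np.float64(330.1)) (np.float64(340.7), np.float64(299.6))
42 -50 (np.float64(438.2), np.float64(315.6)) (np.float64(340.5), np.float64(303.9))
42 -40 (np.float64(430.6), np.float64(302.9)) (np.float64(340.4), np.float64(308.1))
42 -30 (np.float64(424.0), np.float64(291.8)) (np.float64(340.2), np.float64(312.3))
42 -20 (np.float64(418.1), np.float64(282.0)) (np.float64(340.1), np.float64(316.5))
```

View pics/c4.png

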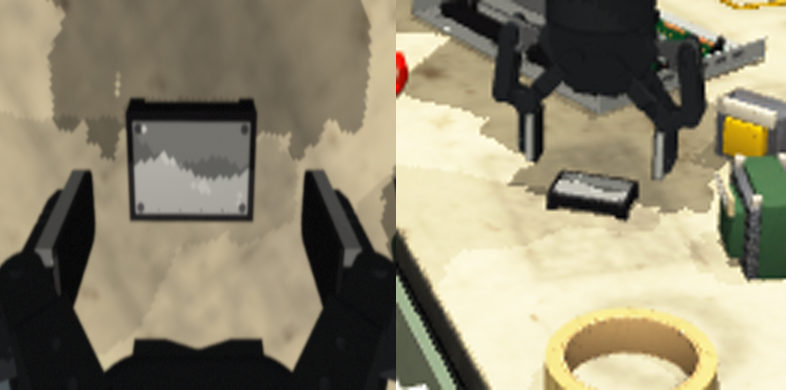

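Open tips are about 47 mm behind the TCP in both views (wrist (198,318), side (301,300) and (342,306)). I'll use that offset and lower another 18 mm.

Emit:
send_rows(force=40, steps=[[85,0,0,0.03,0],[85,0,0,0.05,0],[85,0,0,0.06,0],[85,0,0,0.06,0],[70,0,0,0.06,0]])

```text
time: 3.57
tcp_pos: [428.3, -359.4, -34.4]
eef_rot: [[0.61, 0.792, -0.0], [0.792, -0.61, 0.0], [0.0, -0.001, -1.0]]
contact_force: [1.0, 0.4, 0.2]
opening: 0.88
grasp_force: 0.0
```

Emit:
send_rows(force=40, steps=[[50,0,0,0,0],[50,0,0,0,0],[50,0,0,0,0],[50,0,0,0,0],[50,0,0,0,0]])

```text
time: 3.98
tcp_pos: [428.5, -359.6, -33.6]
eef_rot: [[0.61, 0.792, 0.0], [0.792, -0.61, -0.0], [-0.0, 0.0, -1.0]]
contact_force: [-1.5, 0.8, 4.9]
opening: 0.662
grasp_force: 41.5
```

Run:
```python
from h import *
rows(604,-205,100,17)
```

```text
shift [ 0.7651  0.1492 -0.4452] twist -0.3034 j6 -5.5 t 3.9833
```

Emit:
send_rows(steps=[[50,0,0,-0.13,0],[50,0,0,-0.26,0],[50,0.1,0.02,-0.36,0],[50,0.22,0.04,-0.445,0],[50,0.36,0.07,-0.445,0]])

```text
time: 4.4
tcp_pos: [509.6, -291.2, 104.3]
eef_rot: [[0.612, 0.791, 0.005], [0.791, -0.612, -0.004], [0.0, 0.007, -1.0]]
contact_force: [2.0, -1.8, -0.3]
opening: 0.665
grasp_force: 44.2
```

Emit:
send_rows(steps=[[50,0.14,0.03,0,-0.04],[50,0.28,0.05,0,-0.08],[50,0.405,0.08,0,-0.12],[50,0.405,0.08,0,-0.16],[50,0.405,0.08,0,-0.2]])

```text
time: 4.82
tcp_pos: [602.4, -206.1, 99.3]
eef_rot: [[0.022, 1.0, 0.001], [1.0, -0.022, -0.0], [-0.0, 0.001, -1.0]]
contact_force: [-1.5, -1.4, -0.9]
opening: 0.666
grasp_force: 44.2
```

Emit:
send_rows(steps=[[50,0,0,0,-0.04],[50,0,0,0,-0.08],[50,0,0,0,-0.103],[50,0,0,0,-0.103]])

```text
time: 5.15
tcp_pos: [600.6, -208.0, 99.4]
eef_rot: [[-0.292, 0.956, 0.0], [0.956, 0.292, -0.0], [-0.0, 0.0, -1.0]]
contact_force: [0.3, -0.1, -1.2]
opening: 0.665
grasp_force: 44.2
```

Run:
```python
from h import *
s=manip.sense();print(s["opening"],s["grasp_force"],s["tcp_pos"],s["time"])
manip.capture("side")
c,im=grab("wrist","w5.png")
cv2.imwrite("pics/w5c.png",cv2.resize(im,(800,600),interpolation=cv2.INTER_CUBIC))
```

```text
0.6653102582066874 44.182305335998535 [ 600.61991248 -208.04395587   99.37249303] 5.15
```

View pics/w5c.png

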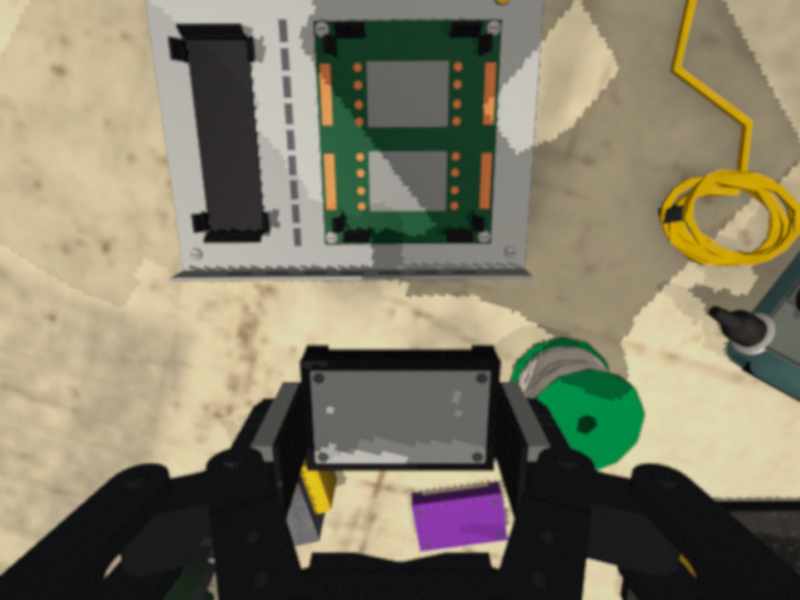

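Carrier board corners seen at (315,20), (502,20), (492,244), (325,244) in the 1.25x view, and the held module is square in the gripper at (400,415).

Run:
```python
from h import *
c=cal("w5.png")
def go(n,pts,z):
    P=np.array([px2w(c,u/1.25,v/1.25,z) for u,v in pts]);print(n,P.mean(0).round(1),end=" ")
    for i in range(4):
        d=P[(i+1)%4]-P[i];print(np.linalg.norm(d).round(1),np.degrees(np.arctan2(d[1],d[0])).round(1),end="; ")
    print()
go("board",[(315,20),(502,20),(492,244),(325,244)],9)
go("f1",[(366,61),(448,60),(449,127),(366,127)],9)
go("f2",[(369,151),(447,151),(447,212),(370,211)],9)
go("chan",[(189,38),(250,38),(264,235),(207,235)],9)
go("mod",[(304,368),(497,368),(494,468),(306,468)],146)
s=manip.sense();print(s["tcp_pos"],s["eef_rot"][:,0])
```

```text
board [ 582.  -129.6    9. ] 89.0 16.7; 107.6 -72.6; 90.4 -163.3; 107.6 106.6; 
f1 [ 575.2 -109.6    9. ] 39.9 17.3; 30.7 -70.8; 41.9 -163.3; 30.2 105.6; 
f2 [ 588.  -149.7    9. ] 39.9 16.6; 30.9 -71.7; 40.8 -163.9; 30.5 106.6; 
chan [ 494.3 -157.3    9. ] 29.2 16.7; 95.1 -73.9; 30.7 -163.3; 95.1 105.2; 
mod [ 600.9 -207.9  146. ] 55.0 16.7; 33.5 -71.3; 57.5 -163.3; 33.4 104.4; 
[ 600.57558384 -208.12292693   99.33325738] [-2.85122808e-01  9.58490992e-01 -5.93381203e-05]
```

Emit:
send_rows(steps=[[50,0.14,0.006,0,0],[50,0.28,0.012,0.05,0],[50,0.338,0.015,0.18,0],[50,0.338,0.015,0.31,0],[50,0.338,0.015,0.33,0]])

```text
time: 5.67
tcp_pos: [572.0, -107.6, -4.5]
eef_rot: [[-0.287, 0.958, -0.007], [0.958, 0.287, 0.002], [0.003, -0.006, -1.0]]
contact_force: [-2.3, 1.8, -2.0]
opening: 0.665
grasp_force: 44.2
```

Emit:
send_rows(steps=[[50,0,0,0.03,0],[50,0,0,0.06,0],[50,0,0,0.08,0],[50,0,0,0.08,0]])

```text
time: 6.0
tcp_pos: [576.2, -110.5, -23.7]
eef_rot: [[-0.287, 0.958, 0.001], [0.958, 0.287, -0.0], [-0.0, 0.001, -1.0]]
contact_force: [-0.6, 1.1, -0.2]
opening: 0.663
grasp_force: 44.2
```

Emit:
send_rows(steps=[[50,0,0.0,0.005,0],[66,0,0,0.005,0],[72,0,0,0.005,0],[80,0,0,0.005,0],[85,0,0,0.0,0]])

```text
time: 6.42
tcp_pos: [575.9, -109.8, -23.5]
eef_rot: [[-0.288, 0.958, 0.0], [0.958, 0.288, -0.0], [-0.0, 0.0, -1.0]]
contact_force: [0.6, 0.3, -1.1]
opening: 0.995
grasp_force: 0.0
```

Emit:
send_rows(steps=[[85,0,0,0,0],[85,0,0,-0.06,0],[85,0,0,-0.2,0],[85,0,0,-0.33,0],[85,0,0,-0.4,0]])

```text
time: 6.83
tcp_pos: [577.1, -110.0, 100.1]
eef_rot: [[-0.288, 0.958, 0.003], [0.958, 0.288, -0.001], [-0.002, 0.003, -1.0]]
contact_force: [2.3, -0.6, 0.3]
opening: 0.99
grasp_force: 0.0
```

Run:
```python
from h import *
rows(569.9,-335.8,100,120.2-180)
```

```text
shift [-0.7138 -0.2398  0.0009] twist 0.4253 j6 -30.5 t 6.8333
```

Emit:
send_rows(steps=[[85,-0.13,-0.044,0,0.039],[85,-0.26,-0.088,0,0.078],[85,-0.39,-0.13,0,0.117],[85,-0.52,-0.175,0,0.156],[85,-0.65,-0.22,0,0.195]])

```text
time: 7.25
tcp_pos: [568.4, -317.4, 96.5]
eef_rot: [[0.32, 0.947, 0.0], [0.947, -0.32, -0.0], [-0.0, 0.0, -1.0]]
contact_force: [1.5, -0.1, -0.8]
opening: 0.994
grasp_force: 0.0
```

Emit:
send_rows(steps=[[85,0,0,0,0.039],[85,0,0,0,0.078],[85,0,0,0,0.117],[85,0,0,0,0.156],[85,0,0,0,0.195]])

```text
time: 7.67
tcp_pos: [568.5, -315.6, 96.2]
eef_rot: [[0.807, 0.59, -0.0], [0.59, -0.807, 0.0], [-0.0, -0.0, -1.0]]
contact_force: [-0.1, 0.2, 0.9]
opening: 0.991
grasp_force: 0.0
```

Run:
```python
from h import *
rows(569.9,-335.8,60,120.2-180)
c,im=grab("wrist","w6.png")
cv2.imwrite("pics/w6c.png",cv2.resize(im,(800,600),interpolation=cv2.INTER_CUBIC))
```

```text
shift [-0.0359  0.0573  0.1206] twist 0.0332 j6 22.1 t 7.6667
```

View pics/w6c.png

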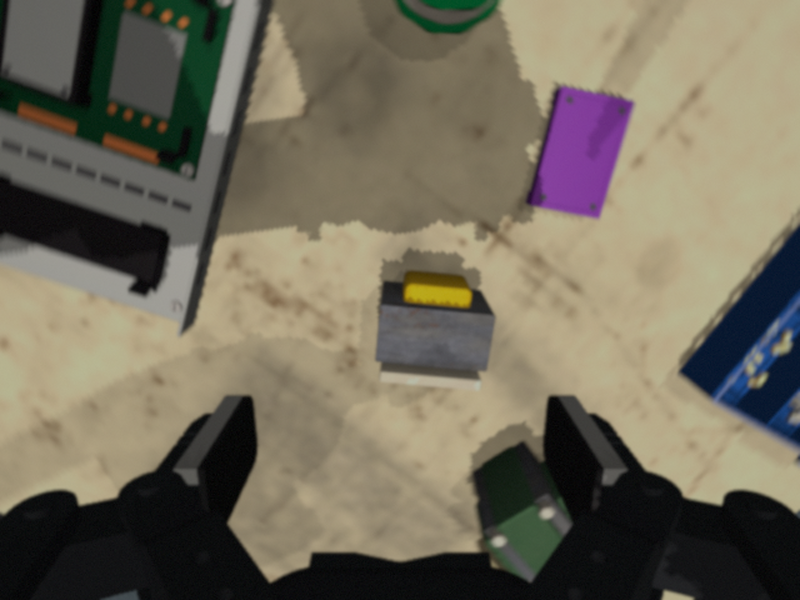

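Transformer core top at (380,307)–(487,370), module A lying on its footprint; green transformer's near corner at about (518,447).

Run:
```python
from h import *
c=cal("w6.png")
P=np.array([px2w(c,u/1.25,v/1.25,46) for u,v in [(381,308),(494,316),(487,370),(376,361)]]);m=P.mean(0);print(P.tolist(),m)
for i in range(4):
    d=P[(i+1)%4]-P[i];print(np.linalg.norm(d).round(1),np.degrees(np.arctan2(d[1],d[0])).round(1))
print("green",px2w(c,518/1.25,447/1.25,40),px2w(c,478/1.25,470/1.25,40),px2w(c,565/1.25,500/1.25,50))
rows(m[0],m[1],-22,-60)
```

```text
[[566.6, -306.5, 46.0], [595.4, -352.7, 46.0], [571.3, -367.9, 46.0], [542.7, -320.5, 46.0]] [ 569.  -336.9   46. ]
54.4 -58.1
28.5 -147.8
55.4 121.1
27.7 30.4
green [ 544.4 -412.7   40. ] [ 520.4 -404.5   40. ] [ 538.  -448.1   50. ]
shift [-0.0402  0.0589  0.3941] twist 0.0311 j6 22.7 t 7.7167
```

Emit:
send_rows(force=80, steps=[[85,-0.04,0.058,0,0.026],[85,-0.04,0.058,0.13,0.026],[85,-0.04,0.058,0.26,0.026],[85,-0.04,0.058,0.37,0.026],[85,-0.04,0.058,0.394,0.026]])

```text
time: 8.13
tcp_pos: [566.4, -334.7, -26.9]
eef_rot: [[0.848, 0.53, -0.006], [0.53, -0.848, 0.004], [-0.003, -0.006, -1.0]]
contact_force: [-1.1, 1.1, -0.2]
opening: 0.993
grasp_force: 0.0
```

Emit:
send_rows(force=80, steps=[[85,0,0,0,0],[48,0,0,0,0],[48,0,0,0,0],[48,0,0,0,0],[48,0,0,0,0]])

```text
time: 8.55
tcp_pos: [570.8, -337.3, -19.3]
eef_rot: [[0.849, 0.528, 0.003], [0.528, -0.849, -0.002], [0.001, 0.003, -1.0]]
contact_force: [-1.6, 0.6, 8.8]
opening: 0.642
grasp_force: 85.1
```

Emit:
send_rows(force=80, steps=[[48,0,0,0,0],[48,0,0,0,0]])

```text
time: 8.72
tcp_pos: [570.7, -337.3, -19.4]
eef_rot: [[0.849, 0.528, 0.003], [0.528, -0.849, -0.002], [0.001, 0.003, -1.0]]
contact_force: [-1.8, 2.4, 9.2]
opening: 0.639
grasp_force: 85.1
```

Emit:
send_rows(steps=[[48,0,0,-0.13,0],[48,0,0,-0.26,0],[48,0,0,-0.36,0],[48,0,0,-0.4,0]])

```text
time: 9.05
tcp_pos: [571.8, -338.1, 104.1]
eef_rot: [[0.849, 0.528, 0.006], [0.528, -0.849, -0.004], [0.003, 0.007, -1.0]]
contact_force: [1.7, -0.8, -3.7]
opening: 0.643
grasp_force: 89.2
```

Run:
```python
from h import *
s=manip.sense();print(s["tcp_pos"],s["opening"],s["grasp_force"])
rows(544.2,-75,100,-73.1)
```

```text
[ 571.80525761 -338.08313251  104.12122156] 0.6427511892214379 89.21613693237305
shift [ 0.3851 -0.7933  0.0096] twist 0.0833 j6 24.9 t 9.05
```

Run:
```python
from h import *
rows(470,-28,100,-73.1)
```

```text
shift [ 0.2578 -1.057   0.0074] twist 0.0833 j6 24.9 t 9.05
```

Emit:
send_rows(steps=[[48,0.03,-0.13,0,0],[48,0.06,-0.26,0,0],[48,0.1,-0.39,0,0],[48,0.13,-0.52,0,0],[48,0.16,-0.65,0,0]])

```text
time: 9.47
tcp_pos: [506.3, -144.1, 98.2]
eef_rot: [[0.849, 0.528, 0.001], [0.528, -0.849, -0.0], [0.0, 0.0, -1.0]]
contact_force: [1.1, -0.1, -4.0]
opening: 0.641
grasp_force: 89.1
```

Emit:
send_rows(steps=[[48,0.03,-0.13,0,0.04],[48,0.06,-0.26,0,0.083],[48,0.1,-0.39,0,0.083],[48,0.1,-0.405,0,0.083],[48,0.1,-0.405,0,0.083]])

```text
time: 9.88
tcp_pos: [467.1, -24.1, 98.2]
eef_rot: [[0.956, 0.294, -0.001], [0.294, -0.956, 0.0], [-0.0, -0.0, -1.0]]
contact_force: [-0.3, -1.3, -4.5]
opening: 0.638
grasp_force: 89.0
```

Run:
```python
from h import *
s=manip.sense();print(s["opening"],s["grasp_force"],s["tcp_pos"],s["time"])
manip.capture("side")
c,im=grab("wrist","w7.png")
cv2.imwrite("pics/w7c.png",cv2.resize(im,(800,600),interpolation=cv2.INTER_CUBIC))
```

```text
0.6384131325818393 89.03843522071838 [467.09030472 -24.07942674  98.23146172] 9.8833
```

View pics/w7c.png

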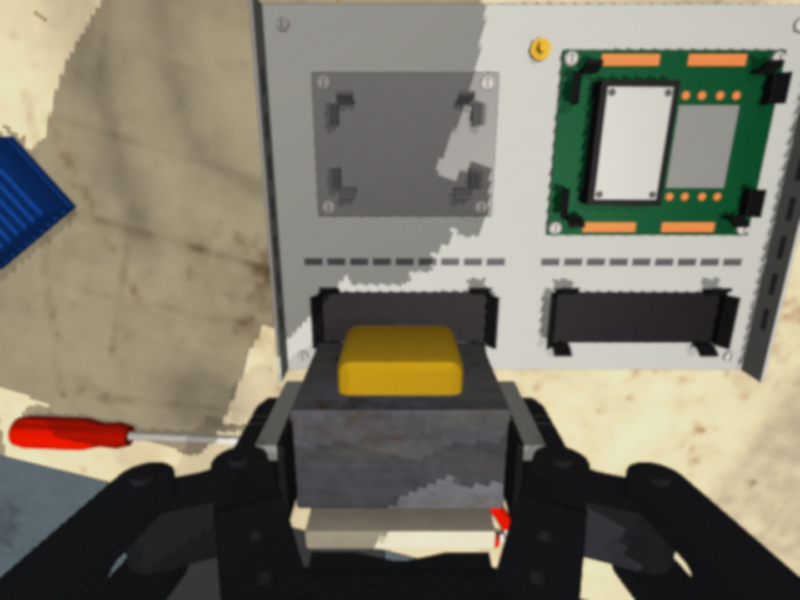

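Cradle plate corners at (312,72), (498,72), (492,216), (317,216); the transformer sits square in the grip; module A is on its footprint.

Run:
```python
from h import *
c=cal("w7.png")
def go(n,pts,z):
    P=np.array([px2w(c,u/1.25,v/1.25,z) for u,v in pts]);m=P.mean(0);print(n,m.round(1),end=" ")
    for i in range(4):
        d=P[(i+1)%4]-P[i];print(np.linalg.norm(d).round(1),np.degrees(np.arctan2(d[1],d[0])).round(1),end="; ")
    print();return m
k=go("cradle",[(312,72),(498,72),(492,216),(317,216)],9)
t=go("trafo",[(295,408),(507,408),(505,505),(297,506)],163.6)
go("board",[(563,50),(786,52),(744,234),(547,234)],9)
go("modA",[(600,82),(679,82),(664,203),(594,200)],21.7)
print(manip.sense()["tcp_pos"])
d=k-t+manip.sense()["tcp_pos"]; print(d); rows(d[0],d[1],40,-73.1)
```

```text
cradle [543.1  -5.5   9. ] 90.7 -72.9; 69.7 -162.0; 92.7 107.2; 69.8 16.3; 
trafo [468.7 -26.2 163.6] 53.2 -72.8; 29.4 -160.1; 56.0 107.5; 29.6 14.5; 
board [ 581.2 -129.3    9. ] 107.7 -73.3; 88.2 -164.1; 105.6 107.1; 88.9 17.3; 
modA [ 577.2 -111.    21.7] 36.9 -72.8; 55.8 -160.9; 35.2 104.6; 54.3 20.9; 
[468.95806624 -26.47319924  98.31999624]
[543.40806624  -5.84819924 -56.28000376]
shift [0.2572 0.0068 0.1946] twist 0.0007 j6 66.1 t 9.9833
```

Emit:
send_rows(steps=[[48,0.13,0.003,0,0],[48,0.257,0.006,0.03,0],[48,0.257,0.006,0.15,0],[48,0.257,0.006,0.25,0],[48,0.257,0.006,0.27,0]])

```text
time: 10.4
tcp_pos: [541.1, -6.9, 13.0]
eef_rot: [[0.957, 0.29, -0.005], [0.29, -0.957, 0.0], [-0.005, -0.002, -1.0]]
contact_force: [-3.6, -1.4, -5.0]
opening: 0.64
grasp_force: 88.8
```

Emit:
send_rows(steps=[[48,0,0,0,0],[48,0,0,0.03,0],[48,0,0,0.06,0],[48,0,0,0.085,0],[48,0,0,0.089,0]])

```text
time: 10.82
tcp_pos: [542.7, -6.1, -10.2]
eef_rot: [[0.957, 0.291, -0.0], [0.291, -0.957, -0.0], [-0.0, -0.0, -1.0]]
contact_force: [-1.4, 0.1, -5.1]
opening: 0.641
grasp_force: 89.1
```

Emit:
send_rows(steps=[[48,0,0,0.002,0],[48,0,0,0.004,0]])

```text
time: 10.98
tcp_pos: [542.8, -6.0, -10.4]
eef_rot: [[0.957, 0.291, -0.0], [0.291, -0.957, -0.0], [-0.0, 0.0, -1.0]]
contact_force: [-6.8, -1.9, 16.7]
opening: 0.642
grasp_force: 91.8
```

Emit:
send_rows(steps=[[66,0,0,0,0],[80,0,0,0,0],[85,0,0,0,0],[85,0,0,0,0],[85,0,0,-0.1,0]])

```text
time: 11.4
tcp_pos: [540.1, -5.7, 15.8]
eef_rot: [[0.957, 0.291, -0.006], [0.291, -0.957, 0.0], [-0.006, -0.002, -1.0]]
contact_force: [-1.2, -0.2, -0.5]
opening: 0.999
grasp_force: 0.0
```

Emit:
send_rows(steps=[[85,0,0,-0.13,0],[85,0,0,-0.26,-0.04],[85,0,0,-0.39,-0.08],[85,0,0,-0.5,-0.12],[85,0,0,-0.6,-0.16]])

```text
time: 11.82
tcp_pos: [543.1, -5.9, 201.8]
eef_rot: [[0.696, 0.718, 0.002], [0.718, -0.696, -0.0], [0.001, 0.001, -1.0]]
contact_force: [0.7, -0.7, -0.4]
opening: 0.995
grasp_force: 0.0
```

Run:
```python
from h import *
rows(500,300,190,0)
```

```text
shift [ 0.6325 -0.8126  0.039 ] twist -0.2449 j6 40.3 t 11.8167
```

Emit:
send_rows(steps=[[85,0.08,-0.1,0,0],[85,0.16,-0.21,0,0],[85,0.24,-0.31,0,0],[85,0.32,-0.41,0,0],[85,0.4,-0.515,0,0]])

```text
time: 12.23
tcp_pos: [516.2, 189.6, 199.4]
eef_rot: [[0.7, 0.714, 0.001], [0.714, -0.7, 0.0], [0.001, 0.0, -1.0]]
contact_force: [1.4, 0.3, -0.0]
opening: 0.998
grasp_force: 0.0
```

Emit:
send_rows(steps=[[85,0.08,-0.1,0,-0.04],[85,0.16,-0.21,0,-0.08],[85,0.23,-0.3,0,-0.12],[85,0.23,-0.3,0,-0.16],[85,0.23,-0.3,0,-0.2]])

```text
time: 12.65
tcp_pos: [499.9, 302.4, 199.0]
eef_rot: [[0.141, 0.99, 0.0], [0.99, -0.141, 0.0], [0.0, 0.0, -1.0]]
contact_force: [-0.8, -0.9, 1.2]
opening: 0.992
grasp_force: 0.0
```

Emit:
send_rows(steps=[[85,0,0,0,-0.04],[85,0,0,0,-0.045],[85,0,0,0,-0.045]])

```text
time: 12.9
tcp_pos: [500.5, 300.2, 199.1]
eef_rot: [[0.011, 1.0, 0.0], [1.0, -0.011, 0.0], [0.0, 0.0, -1.0]]
contact_force: [0.7, -0.8, 0.2]
opening: 0.997
grasp_force: 0.0
```

Run:
```python
from h import *
s=manip.sense();print(s["tcp_pos"],s["time"])
manip.capture("side")
c,im=grab("wrist","w8.png")
cv2.imwrite("pics/w8c.png",cv2.resize(im,(800,600),interpolation=cv2.INTER_CUBIC))
```

```text
[500.50922359 300.24346085 199.11194348] 12.9
```

View pics/w8c.png

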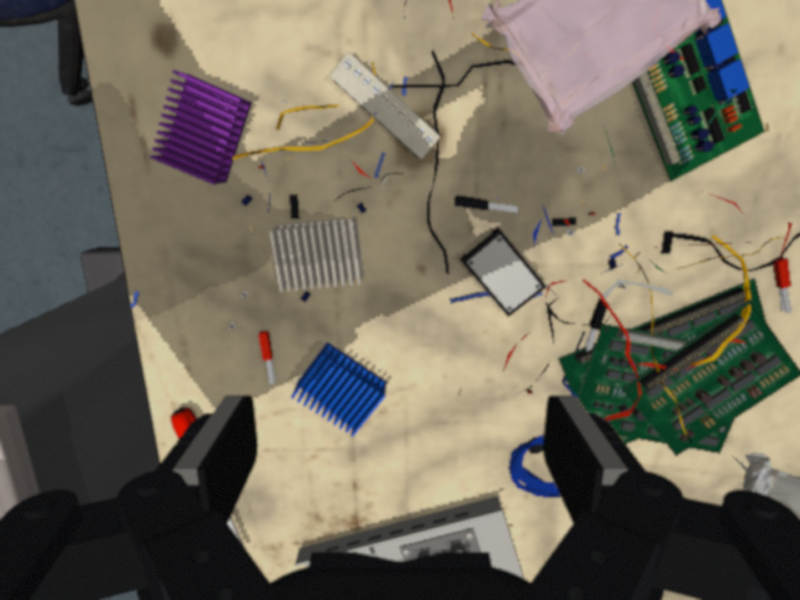

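Module B at (462,258)–(543,288), heat sink at (270,229)–(361,291), terminal block from (341,66) to (430,146).

Run:
```python
from h import *
c=cal("w8.png")
def go(n,pts,z):
    P=np.array([px2w(c,u/1.25,v/1.25,z) for u,v in pts]);m=P.mean(0);print(n,m.round(1),end=" ")
    for i in range(4):
        d=P[(i+1)%4]-P[i];print(np.linalg.norm(d).round(1),np.degrees(np.arctan2(d[1],d[0])).round(1),end="; ")
    print();return m
m=go("modB",[(462,257),(497,230),(543,287),(510,314)],12.7)
go("hs",[(270,230),(355,220),(361,283),(279,291)],28)
go("tb",[(350,54),(439,134),(420,158),(331,78)],15)
rows(m[0],m[1],60,-51)
```

```text
modB [578.3 286.4  12.7] 31.8 38.2; 57.1 -49.8; 31.9 -138.3; 59.0 130.1; 
hs [441.7 303.6  28. ] 60.0 5.9; 45.4 -86.8; 59.9 -175.0; 44.4 93.2; 
tb [493.  402.9  15. ] 77.4 -40.5; 20.3 -129.8; 78.4 138.8; 19.5 47.3; 
shift [-0.0422  0.2595  0.4638] twist 0.2791 j6 28.7 t 13.0
```

Emit:
send_rows(steps=[[85,0,0.1,0.05,0.039],[85,-0.04,0.2,0.15,0.078],[85,-0.042,0.26,0.25,0.117],[85,-0.042,0.26,0.35,0.156],[85,-0.042,0.26,0.4,0.195]])

```text
time: 13.42
tcp_pos: [578.1, 285.4, 75.3]
eef_rot: [[0.591, 0.806, -0.003], [0.806, -0.591, -0.001], [-0.003, -0.002, -1.0]]
contact_force: [-1.3, -0.3, -0.7]
opening: 0.994
grasp_force: 0.0
```

Emit:
send_rows(steps=[[85,0,0,0,0.039],[85,0,0,0,0.08],[85,0,0,0,0.08]])

```text
time: 13.67
tcp_pos: [578.4, 286.5, 78.5]
eef_rot: [[0.773, 0.635, -0.001], [0.635, -0.773, -0.0], [-0.001, -0.0, -1.0]]
contact_force: [-0.6, 0.4, -0.5]
opening: 0.999
grasp_force: 0.0
```

```bash
cat >> h.py <<'E'
def plate(fn,guess,z,smax=45,vmin=70):
    c=cal(fn);im=cv2.imread("pics/"+fn);h=cv2.cvtColor(im,cv2.COLOR_BGR2HSV)
    m=((h[...,1]<smax)&(h[...,2]>vmin)).astype(np.uint8);m=cv2.morphologyEx(m,cv2.MORPH_OPEN,np.ones((3,3)))
    n,l,st,ce=cv2.connectedComponentsWithStats(m);u,v=proj(c,guess);k=l[int(v),int(u)];print("px",u,v,"comp",k,st[k],h[int(v),int(u)])
    pts=cv2.boxPoints(cv2.minAreaRect(np.argwhere(l==k)[:,::-1].astype(np.float32)))
    P=np.array([px2w(c,a,b,z) for a,b in pts]);d=np.diff(P,axis=0)
    print(P.mean(0).round(1),[(np.linalg.norm(e).round(1),np.degrees(np.arctan2(e[1],e[0])).round(1)) for e in d]);return P.mean(0)
E
python3 - <<'E'
from h import *
print(manip.sense()["tcp_pos"]);manip.capture("side")
c,im=grab("wrist","w9.png")
m=plate("w9.png",[578,286,12.7],12.7)
rows(m[0],m[1],-34.5,-50.5)
E
```

```text
[578.4316271  286.54262875  78.53458389]
px 319.3 245.6 comp 25 [ 280  222   83   47 3766] [ 25  12 125]
[578.8 285.2  12.7] [(np.float64(51.5), np.float64(-50.0)), (np.float64(30.9), np.float64(-138.4)), (np.float64(53.4), np.float64(130.0))]
shift [-0.0031  0.0042  0.379 ] twist 0.0033 j6 73.6 t 13.7667
```

Emit:
send_rows(force=40, steps=[[85,-0.003,0.004,0.13,0],[85,-0.003,0.004,0.26,0],[85,-0.003,0.004,0.35,0],[85,-0.003,0.004,0.375,0],[85,-0.003,0.004,0.375,0]])

```text
time: 14.18
tcp_pos: [577.3, 284.8, -35.0]
eef_rot: [[0.765, 0.644, -0.003], [0.644, -0.765, -0.001], [-0.003, -0.001, -1.0]]
contact_force: [0.1, -0.2, 0.1]
opening: 0.994
grasp_force: 0.0
```

Emit:
send_rows(force=40, steps=[[70,0,0,0,0],[50,0,0,0,0],[50,0,0,0,0],[50,0,0,0,0],[50,0,0,0,0]])

```text
time: 14.6
tcp_pos: [580.1, 286.0, -30.9]
eef_rot: [[0.766, 0.643, 0.003], [0.643, -0.766, 0.001], [0.003, 0.001, -1.0]]
contact_force: [-1.5, -1.7, 8.4]
opening: 0.661
grasp_force: 40.8
```

Emit:
send_rows(steps=[[50,0,0,0,0],[50,0,0,-0.1,0],[50,0,0,-0.23,0],[50,0,0,-0.36,0],[50,0,0,-0.45,0]])

```text
time: 15.02
tcp_pos: [580.0, 286.1, 106.8]
eef_rot: [[0.766, 0.643, 0.004], [0.643, -0.766, 0.002], [0.005, 0.001, -1.0]]
contact_force: [1.1, 1.5, -1.3]
opening: 0.663
grasp_force: 44.1
```

Run:
```python
from h import *
print(manip.sense()["tcp_pos"])
rows(588.1,-149.7,100,16.9)
```

```text
[580.02968599 286.10355796 106.76511258]
shift [-0.9134  1.13    0.0198] twist -0.3716 j6 73.6 t 15.0167
```

Emit:
send_rows(steps=[[50,-0.08,0.1,0,0],[50,-0.16,0.2,0,0],[50,-0.24,0.3,0,0],[50,-0.32,0.4,0,0],[50,-0.4,0.5,0,0]])

```text
time: 15.43
tcp_pos: [583.5, 91.9, 103.6]
eef_rot: [[0.766, 0.643, 0.003], [0.643, -0.766, 0.0], [0.002, 0.002, -1.0]]
contact_force: [1.4, -0.5, 0.2]
opening: 0.659
grasp_force: 44.1
```

Emit:
send_rows(steps=[[50,-0.08,0.1,0,0],[50,-0.16,0.2,0,0],[50,-0.24,0.3,0,0],[50,-0.32,0.4,0,0],[50,-0.4,0.5,0,0]])

```text
time: 15.85
tcp_pos: [587.9, -100.7, 103.5]
eef_rot: [[0.766, 0.643, 0.003], [0.643, -0.766, -0.001], [0.002, 0.002, -1.0]]
contact_force: [0.8, -0.4, -0.2]
opening: 0.661
grasp_force: 44.1
```

Emit:
send_rows(steps=[[50,-0.08,0.1,0,-0.039],[50,-0.113,0.13,0,-0.078],[50,-0.113,0.13,0,-0.117],[50,-0.113,0.13,0,-0.156],[50,-0.113,0.13,0,-0.195]])

```text
time: 16.27
tcp_pos: [587.0, -151.2, 103.3]
eef_rot: [[0.252, 0.968, 0.002], [0.968, -0.252, -0.001], [-0.0, 0.002, -1.0]]
contact_force: [0.2, -0.2, -0.2]
opening: 0.661
grasp_force: 44.1
```

Emit:
send_rows(steps=[[50,0,0,0,-0.039],[50,0,0,0,-0.078],[50,0,0,0,-0.117],[50,0,0,0,-0.156],[50,0,0,0,-0.177]])

```text
time: 16.68
tcp_pos: [587.2, -150.5, 103.4]
eef_rot: [[-0.299, 0.954, 0.002], [0.954, 0.299, -0.001], [-0.001, 0.002, -1.0]]
contact_force: [0.3, -0.2, -0.2]
opening: 0.654
grasp_force: 44.1
```

Run:
```python
from h import *
manip.capture("side");c,im=grab("wrist","w10.png")
s=manip.sense();t=s["tcp_pos"];print(t,s["grasp_force"])
m=plate("w10.png",[t[0],t[1],t[2]+45],t[2]+45)
d=t-m; rows(588.1+d[0],-149.7+d[1],-22.5,16.9)
rows(588.1,-149.7,-22.5,16.9)
```

```text
[ 587.13348961 -150.53479565  103.2152209 ] 44.07049924135208
px 319.5 333.6 comp 7 [ 250  298  140   74 9837] [ 30  10 104]
[ 587.4 -151.4  148.2] [(np.float64(30.9), np.float64(104.6)), (np.float64(50.4), np.float64(17.4)), (np.float64(31.0), np.float64(-69.4))]
shift [0.0052 0.003  0.4191] twist 0.0008 j6 -34.3 t 16.7833
shift [0.0023 0.0031 0.4191] twist 0.0008 j6 -34.3 t 16.7833
```

Emit:
send_rows(steps=[[50,0.002,0.003,0.1,0],[50,0.002,0.003,0.22,0],[50,0.002,0.003,0.32,0],[50,0.002,0.003,0.35,0],[50,0.002,0.003,0.35,0]])

```text
time: 17.2
tcp_pos: [585.8, -149.1, -4.8]
eef_rot: [[-0.29, 0.957, -0.003], [0.957, 0.29, 0.001], [0.002, -0.003, -1.0]]
contact_force: [-0.4, -0.0, -1.3]
opening: 0.657
grasp_force: 44.1
```

Emit:
send_rows(steps=[[50,0,0,0.03,0],[50,0,0,0.055,0],[50,0,0,0.067,0],[50,0,0,0.067,0]])

```text
time: 17.53
tcp_pos: [588.1, -149.9, -22.1]
eef_rot: [[-0.291, 0.957, 0.002], [0.957, 0.291, -0.001], [-0.001, 0.002, -1.0]]
contact_force: [-2.3, -0.4, 11.8]
opening: 0.659
grasp_force: 46.4
```

Contact at the board. Releasing, then going for the heat sink.

Emit:
send_rows(steps=[[60,0,0,0,0],[66,0,0,0,0],[75,0,0,0,0],[85,0,0,0,0],[85,0,0,0,0]])

```text
time: 17.95
tcp_pos: [587.3, -149.6, -23.4]
eef_rot: [[-0.291, 0.957, 0.0], [0.957, 0.291, -0.0], [-0.0, 0.0, -1.0]]
contact_force: [0.3, -0.9, -0.7]
opening: 0.992
grasp_force: 0.0
```

Emit:
send_rows(steps=[[85,0,0,-0.1,0],[85,0,0,-0.23,0],[85,0,0,-0.36,0],[85,0,0,-0.42,0],[85,0,0,-0.42,0]])

```text
time: 18.37
tcp_pos: [589.9, -150.3, 107.2]
eef_rot: [[-0.291, 0.957, 0.007], [0.957, 0.291, -0.002], [-0.004, 0.006, -1.0]]
contact_force: [1.3, -0.3, 0.5]
opening: 0.997
grasp_force: 0.0
```

Run:
```python
from h import *
manip.capture("side");c,im=grab("wrist","w11.png")
print(proj(c,[588,-150,22]),proj(c,[576,-110,22]))
plate("w11.png",[576.5,-110.5,21.7],21.7)
plate("w11.png",[588,-150,21.7],21.7)
rows(441.7,303.6,100,-86)
```

```text
(np.float64(317.9), np.float64(235.7)) (np.float64(318.1), np.float64(173.8))
px 318.7 174.7 comp 4 [ 277  149   83   49 3838] [ 27  15 172]
[ 575.8 -109.8   21.7] [(np.float64(30.5), np.float64(104.0)), (np.float64(52.4), np.float64(15.8)), (np.float64(30.5), np.float64(-72.5))]
px 317.9 235.6 comp 5 [ 279  215   79   46 3408] [ 22  15 189]
[ 588.5 -151.4   21.7] [(np.float64(52.2), np.float64(17.8)), (np.float64(31.7), np.float64(-70.5)), (np.float64(54.1), np.float64(-162.1))]
shift [ 1.587  -0.0252  0.0095] twist -0.4281 j6 -34.1 t 18.4667
```

Emit:
send_rows(steps=[[85,0.13,0,0,0],[85,0.26,0,0,0],[85,0.39,0,0,0],[85,0.52,0,0,0],[85,0.65,-0.01,0,0]])

```text
time: 18.88
tcp_pos: [526.1, 37.6, 101.1]
eef_rot: [[-0.291, 0.957, -0.002], [0.957, 0.291, 0.0], [0.001, -0.002, -1.0]]
contact_force: [1.1, 0.4, 0.1]
opening: 0.995
grasp_force: 0.0
```

Emit:
send_rows(steps=[[85,0.13,0,0,0],[85,0.26,0,0,0],[85,0.39,0,0,0],[85,0.52,0,0,0],[85,0.65,-0.01,0,0]])

```text
time: 19.3
tcp_pos: [466.5, 223.3, 101.3]
eef_rot: [[-0.291, 0.957, -0.002], [0.957, 0.291, -0.001], [-0.0, -0.002, -1.0]]
contact_force: [0.3, -0.2, -0.3]
opening: 0.997
grasp_force: 0.0
```

Emit:
send_rows(steps=[[85,0.13,0,0,-0.039],[85,0.26,0,0,-0.078],[85,0.287,0,0,-0.117],[85,0.287,0,0,-0.156],[85,0.287,0,0,-0.195]])

```text
time: 19.72
tcp_pos: [441.2, 304.8, 101.0]
eef_rot: [[-0.794, 0.609, -0.002], [0.609, 0.794, -0.001], [0.001, -0.002, -1.0]]
contact_force: [-0.1, 1.0, 0.3]
opening: 0.999
grasp_force: 0.0
```

Emit:
send_rows(steps=[[85,0,0,0,-0.039],[85,0,0,0,-0.078],[85,0,0,0,-0.117],[85,0,0,0,-0.156],[85,0,0,0,-0.195]])

```text
time: 20.13
tcp_pos: [441.8, 303.7, 101.0]
eef_rot: [[-0.999, 0.044, -0.002], [0.044, 0.999, -0.001], [0.002, -0.001, -1.0]]
contact_force: [0.6, -0.1, 0.6]
opening: 1.002
grasp_force: 0.0
```

Emit:
send_rows(steps=[[85,0,0,0,-0.038],[85,0,0,0,-0.038]])

```text
time: 20.3
tcp_pos: [441.9, 303.7, 101.1]
eef_rot: [[-0.997, -0.076, -0.002], [-0.076, 0.997, -0.001], [0.002, -0.001, -1.0]]
contact_force: [-0.2, 0.1, -0.2]
opening: 0.995
grasp_force: 0.0
```

Run:
```python
from h import *
manip.capture("side");c,im=grab("wrist","w12.png")
s=manip.sense();print(s["tcp_pos"],s["joints"][5])
h=cv2.cvtColor(im,cv2.COLOR_BGR2HSV)
u,v=[int(a) for a in proj(c,[441.7,303.6,28])];print(u,v)
m=((h[...,1]<40)&(h[...,2]>60)).astype(np.uint8);m=cv2.morphologyEx(m,cv2.MORPH_CLOSE,np.ones((7,7)));m=cv2.morphologyEx(m,cv2.MORPH_OPEN,np.ones((7,7)))
n,l,st,ce=cv2.connectedComponentsWithStats(m);k=l[v,u];print(k,st[k])
pts=cv2.boxPoints(cv2.minAreaRect(np.argwhere(l==k)[:,::-1].astype(np.float32)))
P=np.array([px2w(c,a,b,28) for a,b in pts]);print(P.mean(0),P.tolist(),pts)
cv2.imwrite("pics/w12c.png",np.hstack([crop(im,200,130,240,240,1.6),cv2.cvtColor(crop(m*255,200,130,240,240,1.6),cv2.COLOR_GRAY2BGR)]))
```

```text
[442.15052393 303.81711176 101.51348349] -62.47062100900142
320 240
5 [ 285  187   77   93 6280]
[437.95  304.825  28.   ] [[408.9, 278.1, 28.0], [403.8, 324.6, 28.0], [466.7, 333.3, 28.0], [472.4, 283.3, 28.0]] [[283.29108 188.13097]
 [357.53473 185.1006 ]
 [361.3501  278.5775 ]
 [287.10645 281.6079 ]]
```

Emit:
send_rows(force=40, steps=[[85,0.005,0.002,0.13,-0.01],[85,0.005,0.002,0.26,-0.01],[85,0.005,0.002,0.38,-0.01],[85,0.005,0.002,0.435,-0.01],[85,0.005,0.002,0.435,-0.01]])

```text
time: 20.82
tcp_pos: [438.5, 303.0, -31.9]
eef_rot: [[-0.995, -0.096, -0.006], [-0.096, 0.995, -0.003], [0.006, -0.003, -1.0]]
contact_force: [-1.0, -0.8, 0.9]
opening: 0.997
grasp_force: 0.0
```

Emit:
send_rows(force=40, steps=[[60,0,0,0,0],[38,0,0,0,0],[38,0,0,0,0],[38,0,0,0,0],[38,0,0,0,0]])

```text
time: 21.23
tcp_pos: [442.1, 305.3, -26.4]
eef_rot: [[-0.995, -0.1, 0.002], [-0.1, 0.995, 0.001], [-0.002, 0.001, -1.0]]
contact_force: [-1.2, 0.4, 6.4]
opening: 0.515
grasp_force: 40.7
```

Emit:
send_rows(force=40, steps=[[38,0,0,0,0],[38,0,0,0,0]])

```text
time: 21.4
tcp_pos: [442.2, 305.3, -26.4]
eef_rot: [[-0.995, -0.1, 0.002], [-0.1, 0.995, 0.001], [-0.002, 0.001, -1.0]]
contact_force: [-0.8, -0.8, 6.1]
opening: 0.518
grasp_force: 40.7
```

Emit:
send_rows(steps=[[38,0,0,-0.12,0],[38,0,0,-0.25,0],[38,0,0,-0.38,0],[38,0,0,-0.45,0],[38,0,0,-0.45,0]])

```text
time: 21.82
tcp_pos: [444.0, 306.5, 112.9]
eef_rot: [[-0.995, -0.1, 0.008], [-0.1, 0.995, 0.005], [-0.008, 0.004, -1.0]]
contact_force: [1.2, 1.4, -0.7]
opening: 0.521
grasp_force: 42.5
```

Run:
```python
from h import *
manip.capture("side");c,im=grab("wrist","w13.png")
s=manip.sense();t=s["tcp_pos"];print(t,s["opening"],s["grasp_force"])
rows(582,-130,t[2],16.9)
```

```text
[441.91296677 305.13531849 108.63638769] 0.5157736907540437 42.52589821815491
shift [-3.191e-01 -1.490e+00 -1.200e-03] twist 0.4381 j6 -64.4 t 21.9167
```

Emit:
send_rows(steps=[[38,-0.027,-0.127,0,0],[38,-0.054,-0.254,0,0],[38,-0.081,-0.381,0,0],[38,-0.108,-0.508,0,0],[38,-0.136,-0.635,0,0]])

```text
time: 22.33
tcp_pos: [500.1, 117.4, 105.8]
eef_rot: [[-0.995, -0.101, -0.002], [-0.101, 0.995, -0.0], [0.002, -0.0, -1.0]]
contact_force: [1.2, 1.0, -1.3]
opening: 0.514
grasp_force: 42.4
```

Emit:
send_rows(steps=[[38,-0.027,-0.127,0,0],[38,-0.054,-0.254,0,0],[38,-0.081,-0.381,0,0],[38,-0.108,-0.508,0,0],[38,-0.136,-0.635,0,0]])

```text
time: 22.75
tcp_pos: [559.9, -68.0, 105.7]
eef_rot: [[-0.995, -0.1, -0.002], [-0.1, 0.995, 0.0], [0.002, 0.001, -1.0]]
contact_force: [2.0, 0.9, -1.1]
opening: 0.517
grasp_force: 42.4
```

Emit:
send_rows(steps=[[38,-0.027,-0.127,0,0.039],[38,-0.047,-0.22,0,0.078],[38,-0.047,-0.22,0,0.117],[38,-0.047,-0.22,0,0.156],[38,-0.047,-0.22,0,0.195]])

```text
time: 23.17
tcp_pos: [580.3, -131.0, 105.3]
eef_rot: [[-0.868, 0.497, -0.002], [0.497, 0.868, 0.001], [0.002, -0.001, -1.0]]
contact_force: [0.5, -0.3, -1.3]
opening: 0.517
grasp_force: 42.4
```

Emit:
send_rows(steps=[[38,0,0,0,0.039],[38,0,0,0,0.078],[38,0,0,0,0.117],[38,0,0,0,0.156],[38,0,0,0,0.195]])

```text
time: 23.58
tcp_pos: [580.4, -130.1, 105.5]
eef_rot: [[-0.426, 0.905, -0.002], [0.905, 0.426, 0.001], [0.001, -0.002, -1.0]]
contact_force: [-0.1, 0.6, -1.6]
opening: 0.516
grasp_force: 42.4
```

Emit:
send_rows(steps=[[38,0,0,0,0.039],[38,0,0,0,0.048],[38,0,0,0,0.048]])

```text
time: 23.83
tcp_pos: [580.4, -130.2, 105.6]
eef_rot: [[-0.289, 0.957, -0.002], [0.957, 0.289, 0.001], [0.001, -0.002, -1.0]]
contact_force: [0.6, 0.2, -0.9]
opening: 0.518
grasp_force: 42.4
```

Run:
```python
from h import *
manip.capture("side");c,im=grab("wrist","w14.png")
s=manip.sense();t=s["tcp_pos"];print(t,s["opening"],s["grasp_force"])
rows(582,-130,-4.7,16.9)
cv2.imwrite("pics/w14c.png",cv2.resize(im,(800,600),interpolation=cv2.INTER_CUBIC))
```

```text
[ 580.69745586 -130.25163666  105.96486519] 0.5123760560608082 42.430588603019714
shift [-0.0008  0.0049  0.3689] twist 0.0007 j6 -32.6 t 23.9333
```

View pics/w14c.png

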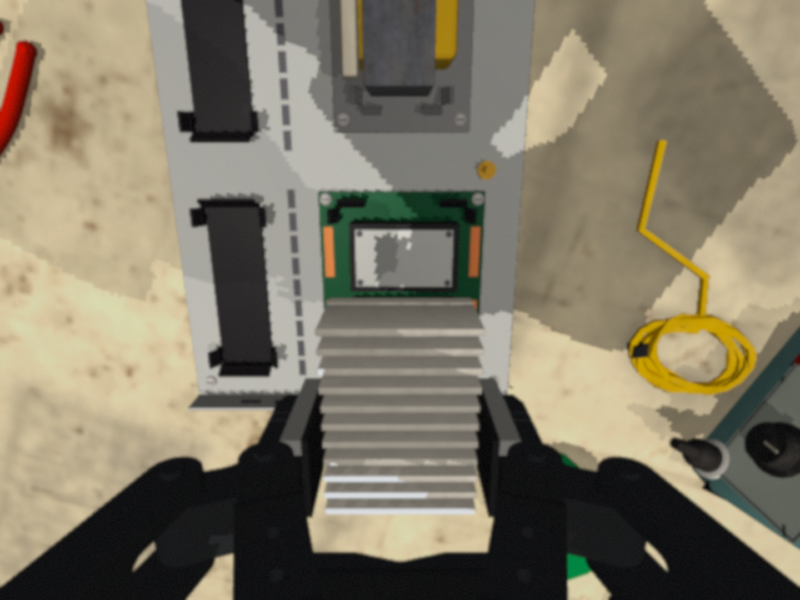

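The heat sink is in the grip, fins up, with its top spanning rows 331–512; the transformer is seated in the cradle and module A on the board.

Run:
```python
from h import *
c=cal("w14.png");s=manip.sense();t=s["tcp_pos"];z=t[2]+26.4+28
P=np.array([px2w(c,u/1.25,v/1.25,z) for u,v in [(318,331),(482,331),(476,513),(325,513)]]);m=P.mean(0)
print(P.tolist(),m,t, np.linalg.norm(P[0]-P[3]),s["eef_rot"][:,0]@(m-t))
```

```text
[[551.3, -106.8, 160.4], [592.3, -94.2, 160.4], [610.2, -148.8, 160.4], [567.4, -162.0, 160.4]] [ 580.3  -127.95  160.4 ] [ 580.69745586 -130.25163666  105.96486519] 57.50000000000001 2.363759685874529
```

Emit:
send_rows(steps=[[38,-0.007,0.005,0.1,0],[38,-0.007,0.005,0.2,0],[38,-0.007,0.005,0.28,0],[38,-0.007,0.005,0.3,0],[38,-0.007,0.005,0.3,0]])

```text
time: 24.35
tcp_pos: [581.8, -131.5, 15.1]
eef_rot: [[-0.292, 0.956, -0.004], [0.956, 0.292, 0.001], [0.002, -0.003, -1.0]]
contact_force: [-0.2, 0.3, -1.0]
opening: 0.517
grasp_force: 42.3
```

Emit:
send_rows(steps=[[38,0,0,0.03,0],[38,0,0,0.05,0],[38,0,0,0.062,0],[38,0,0,0.062,0]])

```text
time: 24.68
tcp_pos: [583.5, -132.0, -1.7]
eef_rot: [[-0.291, 0.957, 0.0], [0.957, 0.291, -0.0], [-0.0, 0.0, -1.0]]
contact_force: [-0.3, 0.4, -1.0]
opening: 0.514
grasp_force: 42.4
```

Stepping down gently until contact.

Emit:
send_rows(steps=[[38,0,0,0.004,0],[38,0,0,0.008,0],[38,0,0,0.01,0]])

```text
time: 24.93
tcp_pos: [583.7, -132.0, -4.4]
eef_rot: [[-0.291, 0.957, 0.0], [0.957, 0.291, -0.0], [-0.0, 0.0, -1.0]]
contact_force: [0.8, 0.4, -1.8]
opening: 0.519
grasp_force: 42.4
```

Emit:
send_rows(steps=[[38,0,0,0.003,0],[38,0,0,0.005,0],[38,0,0,0.005,0]])

```text
time: 25.18
tcp_pos: [583.7, -132.1, -4.8]
eef_rot: [[-0.291, 0.957, 0.001], [0.957, 0.291, -0.0], [-0.0, 0.001, -1.0]]
contact_force: [-5.9, 1.7, 21.8]
opening: 0.516
grasp_force: 45.2
```

Emit:
send_rows(steps=[[38,0,0,-0.003,0],[46,0,0,-0.003,0],[54,0,0,-0.003,0],[66,0,0,-0.003,0],[85,0,0,-0.003,0]])

```text
time: 25.6
tcp_pos: [583.4, -132.0, -5.4]
eef_rot: [[-0.291, 0.957, -0.0], [0.957, 0.291, 0.0], [0.0, -0.0, -1.0]]
contact_force: [-0.2, -0.2, -0.3]
opening: 0.89
grasp_force: 0.0
```

Emit:
send_rows(steps=[[85,0,0,-0.003,0],[85,0,0,-0.1,0],[85,0,0,-0.23,0],[85,0,0,-0.36,0],[85,0,0,-0.38,0]])

```text
time: 26.02
tcp_pos: [586.5, -132.8, 114.7]
eef_rot: [[-0.291, 0.957, 0.007], [0.957, 0.291, -0.002], [-0.004, 0.006, -1.0]]
contact_force: [2.4, -1.3, 1.3]
opening: 0.992
grasp_force: 0.0
```

Run:
```python
from h import *
manip.capture("side");c,im=grab("wrist","w15.png")
s=manip.sense();print(s["tcp_pos"],s["opening"])
rows(493,403,s["tcp_pos"][2],48.5)
```

```text
[ 585.04329574 -132.41657271  111.22038025] 0.9974428241701268
shift [ 1.7967  0.2266 -0.0035] twist -0.1753 j6 -32.6 t 26.1167
```

Emit:
send_rows(steps=[[85,0.12,0.015,0,0],[85,0.24,0.03,0,0],[85,0.36,0.045,0,0],[85,0.48,0.06,0,0],[85,0.6,0.075,0,0]])

```text
time: 26.53
tcp_pos: [551.1, 48.2, 107.4]
eef_rot: [[-0.291, 0.957, -0.002], [0.957, 0.291, -0.0], [0.001, -0.002, -1.0]]
contact_force: [0.9, -0.5, -0.0]
opening: 0.996
grasp_force: 0.0
```

Emit:
send_rows(steps=[[85,0.12,0.015,0,0],[85,0.24,0.03,0,0],[85,0.36,0.045,0,0],[85,0.48,0.06,0,0],[85,0.6,0.075,0,0]])

```text
time: 26.95
tcp_pos: [520.2, 226.9, 107.4]
eef_rot: [[-0.291, 0.957, -0.002], [0.957, 0.291, -0.001], [-0.0, -0.002, -1.0]]
contact_force: [1.1, -0.3, 0.5]
opening: 0.993
grasp_force: 0.0
```

Emit:
send_rows(steps=[[85,0.12,0.015,0,-0.035],[85,0.24,0.03,0,-0.07],[85,0.36,0.045,0,-0.105],[85,0.48,0.06,0,-0.14],[85,0.597,0.077,0,-0.175]])

```text
time: 27.37
tcp_pos: [490.0, 404.9, 107.2]
eef_rot: [[-0.752, 0.659, -0.002], [0.659, 0.752, -0.001], [0.0, -0.002, -1.0]]
contact_force: [0.8, 0.4, -0.1]
opening: 0.993
grasp_force: 0.0
```

Emit:
send_rows(steps=[[85,0,0,0,0],[85,0,0,0,0]])

```text
time: 27.53
tcp_pos: [490.2, 404.8, 107.1]
eef_rot: [[-0.75, 0.661, -0.002], [0.661, 0.75, -0.001], [0.0, -0.002, -1.0]]
contact_force: [0.3, -1.0, -0.5]
opening: 0.996
grasp_force: 0.0
```

Run:
```python
from h import *
manip.capture("side");c,im=grab("wrist","w16.png")
s=manip.sense();print(s["tcp_pos"],s["joints"][5])
m=plate("w16.png",[493,403,15],15,smax=40,vmin=80)
m=plate("w16.png",[493,403,15],15,smax=28,vmin=110)
rows(m[0],m[1],-31,48.5)
```

```text
[490.76211843 402.70935252 107.48473247] -11.74745887537556
px 322.0 235.6 comp 16 [ 308  175   30  114 3023] [ 23  32 134]
[492.4 404.1  15. ] [(np.float64(19.5), np.float64(48.5)), (np.float64(82.4), np.float64(-40.8)), (np.float64(21.3), np.float64(-131.6))]
px 322.0 235.6 comp 0 [     0      0    640    480 305924] [ 23  32 134]
[519.7 376.6  15. ] [(np.float64(378.7), np.float64(48.5)), (np.float64(375.9), np.float64(-27.9)), (np.float64(555.6), np.float64(-131.4))]
shift [-1.302e-01 -1.000e-04  4.616e-01] twist -0.0006 j6 -11.7 t 27.6333
```

Emit:
send_rows(force=30, steps=[[45,0,0.007,0.12,0],[45,0,0.007,0.24,0],[45,0,0.007,0.32,0],[45,0,0.007,0.38,0],[45,0,0.007,0.4,0]])

```text
time: 28.05
tcp_pos: [491.5, 402.3, -14.5]
eef_rot: [[-0.747, 0.665, -0.004], [0.665, 0.747, -0.003], [0.001, -0.005, -1.0]]
contact_force: [-1.0, -1.2, -1.2]
opening: 0.526
grasp_force: 0.0
```

Emit:
send_rows(force=30, steps=[[40,0,0,0.03,0],[40,0,0,0.05,0],[40,0,0,0.055,0],[25,0,0,0.055,0],[12,0,0,0.055,0]])

```text
time: 28.47
tcp_pos: [493.4, 405.4, -26.8]
eef_rot: [[-0.748, 0.664, 0.001], [0.664, 0.748, 0.001], [-0.0, 0.001, -1.0]]
contact_force: [0.2, 0.6, 0.7]
opening: 0.222
grasp_force: 30.7
```

Emit:
send_rows(force=30, steps=[[12,0,0,0,0],[12,0,0,0,0],[12,0,0,0,0],[12,0,0,0,0]])

```text
time: 28.8
tcp_pos: [493.4, 405.5, -26.9]
eef_rot: [[-0.748, 0.663, 0.001], [0.663, 0.748, 0.001], [-0.0, 0.001, -1.0]]
contact_force: [0.4, -1.9, 8.0]
opening: 0.218
grasp_force: 31.4
```

Emit:
send_rows(steps=[[12,0,0,-0.12,0],[12,0,0,-0.25,0],[12,0,0,-0.38,0],[12,0,0,-0.44,0],[12,0,0,-0.44,0]])

```text
time: 29.22
tcp_pos: [495.3, 407.0, 109.6]
eef_rot: [[-0.748, 0.663, 0.006], [0.663, 0.748, 0.005], [-0.002, 0.008, -1.0]]
contact_force: [0.6, 0.1, -0.5]
opening: 0.221
grasp_force: 30.6
```

Run:
```python
from h import *
manip.capture("side")
s=manip.sense();t=s["tcp_pos"];print(t,s["opening"],s["grasp_force"])
rows(494.1,-156.8,t[2],16.9)
```

```text
[494.22341134 406.2244789  107.04147899] 0.22144979245461427 30.646600127220154
shift [-1.2447 -1.4046 -0.0054] twist 0.1752 j6 -11.7 t 29.2667
```

Emit:
send_rows(steps=[[12,-0.083,-0.094,0,0],[12,-0.166,-0.187,0,0],[12,-0.249,-0.281,0,0],[12,-0.332,-0.374,0,0],[12,-0.415,-0.468,0,0]])

```text
time: 29.68
tcp_pos: [491.7, 215.7, 103.1]
eef_rot: [[-0.749, 0.663, -0.002], [0.663, 0.749, -0.001], [0.001, -0.002, -1.0]]
contact_force: [1.8, 0.1, -0.4]
opening: 0.221
grasp_force: 30.6
```

Emit:
send_rows(steps=[[12,-0.083,-0.094,0,0],[12,-0.166,-0.187,0,0],[12,-0.249,-0.281,0,0],[12,-0.332,-0.374,0,0],[12,-0.415,-0.468,0,0]])

```text
time: 30.1
tcp_pos: [491.7, 28.2, 103.3]
eef_rot: [[-0.748, 0.663, -0.002], [0.663, 0.748, 0.0], [0.001, -0.001, -1.0]]
contact_force: [0.4, -0.3, -0.4]
opening: 0.222
grasp_force: 30.6
```

Emit:
send_rows(steps=[[12,-0.083,-0.094,0,0.035],[12,-0.166,-0.187,0,0.07],[12,-0.249,-0.281,0,0.105],[12,-0.332,-0.374,0,0.14],[12,-0.415,-0.468,0,0.175]])

```text
time: 30.52
tcp_pos: [491.8, -159.3, 103.2]
eef_rot: [[-0.286, 0.958, -0.002], [0.958, 0.286, 0.001], [0.001, -0.001, -1.0]]
contact_force: [1.3, -0.0, -0.1]
opening: 0.222
grasp_force: 30.6
```

Emit:
send_rows(steps=[[12,0,0,0,0],[12,0,0,0,0],[12,0,0,0,0]])

```text
time: 30.77
tcp_pos: [492.0, -157.5, 103.3]
eef_rot: [[-0.291, 0.957, -0.002], [0.957, 0.291, 0.001], [0.001, -0.002, -1.0]]
contact_force: [-0.3, 0.2, -0.7]
opening: 0.22
grasp_force: 30.6
```

Run:
```python
from h import *
manip.capture("side");c,im=grab("wrist","w17.png")
s=manip.sense();t=s["tcp_pos"];print(t,s["opening"],s["grasp_force"],s["joints"].round(1))
m=plate("w17.png",[t[0],t[1],t[2]+26.9+15],t[2]+41.9,smax=40,vmin=80);print(s["eef_rot"].T@(m-t))
rows(494.1,-156.8,-17.9,16.9)
```

```text
[ 492.44556194 -156.64482349  103.70735021] 0.2223894647694917 30.635522603988647 [-21.   24.1 114.    0.   42.  -38.1]
px 320.0 329.2 comp 1 [  268     0   314   416 64158] [ 23  31 107]
[ 517.4 -112.1  145.6] [(np.float64(93.0), np.float64(17.0)), (np.float64(152.2), np.float64(-61.8)), (np.float64(128.2), np.float64(-162.9))]
[ 35.28960653  36.86569019 -41.89626865]
shift [-0.0025  0.0055  0.4054] twist 0.0008 j6 -38.1 t 30.8667
```

Emit:
send_rows(steps=[[12,-0.002,0.004,0.1,0],[12,-0.002,0.004,0.2,0],[12,-0.002,0.004,0.3,0],[12,-0.002,0.004,0.33,0],[12,-0.002,0.004,0.33,0]])

```text
time: 31.28
tcp_pos: [492.6, -156.4, 3.4]
eef_rot: [[-0.293, 0.956, -0.004], [0.956, 0.293, 0.002], [0.003, -0.004, -1.0]]
contact_force: [-0.8, 0.3, -0.6]
opening: 0.22
grasp_force: 30.6
```

Emit:
send_rows(steps=[[12,0,0,0.03,0],[12,0,0,0.05,0],[12,0,0,0.065,0],[12,0,0,0.07,0],[12,0,0,0.072,0]])

```text
time: 31.7
tcp_pos: [494.5, -158.1, -16.1]
eef_rot: [[-0.291, 0.957, 0.0], [0.957, 0.291, -0.0], [-0.0, 0.0, -1.0]]
contact_force: [-0.2, -0.1, -0.7]
opening: 0.223
grasp_force: 30.6
```

Emit:
send_rows(steps=[[12,0.002,0,0.003,0],[12,0.002,0,0.006,0],[12,0.002,0,0.008,0],[12,0.002,0,0.008,0]])

```text
time: 32.03
tcp_pos: [494.3, -157.6, -17.9]
eef_rot: [[-0.291, 0.957, 0.001], [0.957, 0.291, -0.0], [-0.0, 0.001, -1.0]]
contact_force: [-2.7, 1.7, 14.5]
opening: 0.223
grasp_force: 32.2
```

Emit:
send_rows(steps=[[22,0,0,-0.002,0],[26,0,0,-0.002,0],[32,0,0,-0.002,0],[38,0,0,-0.002,0],[38,0,0,-0.002,0]])

```text
time: 32.45
tcp_pos: [494.1, -157.5, -18.2]
eef_rot: [[-0.291, 0.957, -0.0], [0.957, 0.291, 0.0], [0.0, -0.0, -1.0]]
contact_force: [0.6, -1.2, 0.1]
opening: 0.445
grasp_force: 0.0
```

Emit:
send_rows(steps=[[38,0,0,-0.05,0],[38,0,0,-0.15,0],[38,0,0,-0.28,0],[38,0,0,-0.41,0],[38,0,0,-0.54,0]])

```text
time: 32.87
tcp_pos: [493.5, -157.3, 145.4]
eef_rot: [[-0.291, 0.957, -0.001], [0.957, 0.291, 0.0], [0.001, -0.001, -1.0]]
contact_force: [2.2, -1.4, -0.6]
opening: 0.445
grasp_force: 0.0
```

Emit:
send_rows(steps=[[38,-0.1,0.1,-0.05,0],[38,-0.15,0.15,-0.1,0],[38,-0.15,0.15,-0.1,0],[38,-0.15,0.15,-0.1,0]])

```text
time: 33.2
tcp_pos: [551.5, -188.1, 174.6]
eef_rot: [[-0.291, 0.957, 0.002], [0.957, 0.291, -0.001], [-0.001, 0.002, -1.0]]
contact_force: [-1.0, 0.5, -0.6]
opening: 0.441
grasp_force: 0.0
```

Run:
```python
from h import *
manip.capture("side");c,im=grab("wrist","w18.png")
s=manip.sense();print(s["tcp_pos"],s["time"])
c2,im2=grab("side","s18.png")
u,v=[int(a) for a in proj(c,[550,-70,20])];u2,v2=[int(a) for a in proj(c2,[550,-70,20])];print(u,v,u2,v2)
a=crop(im,max(0,u-150),max(0,v-150),300,300,1.33)[:400,:400];b=crop(im2,max(0,u2-75),max(0,v2-75),150,150,2.66)[:400,:400]
h=min(a.shape[0],b.shape[0]);cv2.imwrite("pics/f.png",np.hstack([a[:h],b[:h]]));print(max(0,u-150),max(0,v-150),a.shape,b.shape)
```

```text
[ 549.1890852  -186.97995174  173.08520343] 33.3
364 69 321 251
214 0 (399, 399, 3) (399, 399, 3)
```

View pics/f.png

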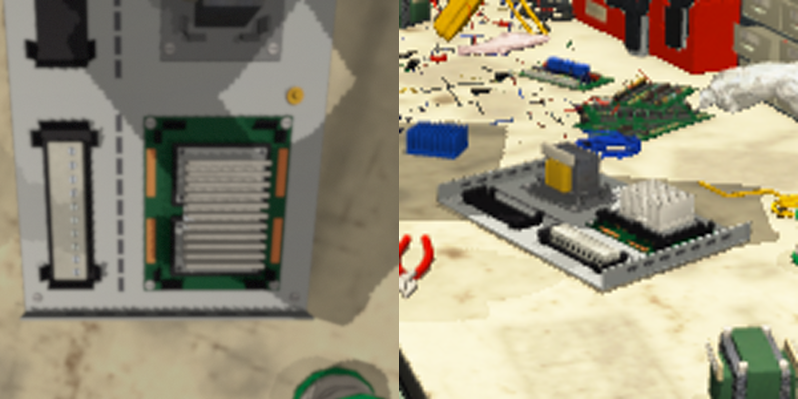

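The final view shows the block flat in the channel before the carrier (72,207), the heat sink over both modules (223,210), and the transformer upright in the cradle; checking the heat-sink numbers.

Run:
```python
from h import *
c=cal("w18.png")
def go(n,pts,z):
    P=np.array([px2w(c,214+u/1.33,v/1.33,z) for u,v in pts]);m=P.mean(0)[:2]-[582,-129.6];a=np.radians(16.9)
    print(n,"carrier xy",(m@np.array([np.cos(a),np.sin(a)])).round(1),(m@np.array([-np.sin(a),np.cos(a)])).round(1),np.linalg.norm(P[0]-P[1]).round(1),np.linalg.norm(P[1]-P[2]).round(1))
go("board",[(145,117),(293,117),(284,290),(145,291)],9)
go("hs top",[(183,152),(265,150),(268,274),(180,275)],49.7)
go("tb",[(46,143),(87,140),(94,282),(53,282)],24)
```

```text
board carrier xy 0.6 0.0 88.9 106.9
hs top carrier xy -0.8 -0.1 44.1 68.3
tb carrier xy -90.0 -2.6 24.0 84.4
```

All five are within tolerance, so I'm handing in.

```bash
python3 -c "
from rig import manip
print(manip.hand_in())"
```

```text
the job is handed in; nothing more can be done
None
```

I placed all five parts and handed the job in at about 33 s. My last camera checks put them within tolerance, the green transformer and the solder reel were left alone, and the hand-in call returned no verdict.

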